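# Close up the boards in the glue-up jig

## Task

Take the yellow spacer block out of the gap between the two boards in the brown wooden jig and put it in the plain blue tray. Then slide the pale loose board, without lifting it off the jig, until its long edge is flush against the dark fastened board along its whole length and its end is up against the grey end stop; last, swing the hold-down bar fully home across the pale board. Leave the other things on the bench alone.

Things in the scene. Friction and masses are not known exactly. Their poses are not given: they have to be found in the camera images.
- jig: Fixed brown wooden assembly jig; its base, 12 mm thick, covers x -135..120, y -185..135 mm. Origin on the bench surface (z = 0); x points away from the robot (yaw varies by up to 0.25 rad), y to the left. On it are fastened the dark board, the end stop and, behind the dark board, a grey fence (x 100..120, top at z 38 mm).
- dark_edge (a point): Middle of the upper near edge of the dark fastened board, the edge to butt against: jig (30, 0, 32) mm. The dark board is 70 x 180 x 20 mm and covers jig x 30..100, y -90..90, top at z 32 mm.
- stop_face (a point): Point on the face of the grey end stop that the pale board's +y end comes up against: jig (-5, 90, 32) mm. The stop covers jig x -100..100, y 90..120, top at z 32 mm.
- seat (a point): Where the loose board's origin is when it is home: on the top of the jig base at jig (-5, 0, 12) mm, axes as the jig's.
- board: The loose pale board, 70 (x) x 180 (y) x 20 mm (z), about 0.16 kg, wood. Origin at the centre of its underside. It lies flat on the jig base nearer the robot than the dark board, long side roughly parallel to it (within 0.08 rad), 38 to 52 mm short of it and 20 to 45 mm short of the end stop. It slides under a push of a few newtons.
- spacer: Loose yellow wooden spacer block, 22 (x) x 100 (y) x 60 mm tall (z), about 0.08 kg. Origin at the centre of its underside. It stands on the jig base in the gap between the boards, its length along the gap, its top 40 mm above the boards: grip it across its 22 mm width, above the boards.
- spacer_mid (a point): Centre of the spacer block, 30 mm above its underside.
- tray: Fixed open blue tray without dividers for the spacer, 160 (x) x 150 (y) mm outside, walls 5 mm thick, 40 mm tall, floor about 5 mm thick. Origin at the centre of its underside. It stands on the bench left or right of the jig; the grey divided tray stands on the other side.
- bar (a joint): Angle of the aluminium hold-down bar about its upright pivot on the end stop, at jig (-5, 105) mm. 0 = home: straight across the pale board's place towards jig -y; it grows towards jig -x, up to 1.6. The bar, 22 mm wide, 110 mm long from the pivot, lies 35 to 44 mm above the bench, clear of the boards. It stays where left and turns under about 1 N at the knob.
- bar_knob (a point): Middle of the red upright knob on the bar, 16 mm diameter, from 44 to 74 mm above the bench, 95 mm from the pivot.
- parts_tray: Fixed grey divided tray with hardware, 160 x 150 x 45 mm, a bystander. Origin at the centre of its underside.
- glue: White glue bottle, 56 mm diameter, 150 mm tall, a bystander. Origin under its centre.
- sander: Cork sanding block, 100 x 60 x 35 mm, a bystander. Origin under its centre.
- screwdriver: Screwdriver lying on the bench, a bystander.
- tape: Black tape measure, 60 x 65 x 30 mm, a bystander. Origin under its centre.
Things that resemble listed ones, but are neither listed nor needed, are in the scene too. Of the things shaped like the tray, the blue one is meant. There is more than one size of the spacer; the one meant has the size given above.

How it is judged:
On the way, in this order (a step that is already met when the one before it is completed fails the run):
1. the spacer block is released in the blue tray (x of spacer_mid in the frame of tray between -0.07 and 0.07 m and y of spacer_mid in the frame of tray between -0.065 and 0.065 m and z of spacer_mid in the frame of tray below 0.045 m and contact force between the fingers and spacer below 0.1 N and linear speed of spacer below 0.03 m/s), for 0.2 s.
2. the pale board is flush against the dark board and the end stop (x of board in the frame of seat between -0.0025 and 0.004 m and y of board in the frame of seat between -0.003 and 0.004 m and z of board in the frame of seat between -0.004 and 0.004 m and angle between the x axis of board and the x axis of seat, either way round below 0.015 rad and angle between board's own z axis and vertical below 0.04 rad), for 0.2 s.
3. the hold-down bar is home (value of joint bar below 0.1 rad), for 0.2 s.
At the end, for the whole second after the job is handed in: Spacer block released in the blue tray, its centre under 45 mm above the tray's underside; pale board flat on the jig, gap to the dark board under 2.5 mm at its middle, parallel within 0.015 rad, under 3 mm from the end stop; hold-down bar within 0.1 rad of home; all at rest (all of step 1 and all of step 2 and value of joint bar below 0.1 rad and linear speed of board below 0.01 m/s and velocity of joint bar below 0.05 rad/s); the robot touches nothing.
It fails at once if the pale board is lifted off the jig (12 mm or more) (z of board in the frame of seat above 0.012 m).
It fails at once if a bystander is moved more than 30 mm (distance of any of glue, sander, screwdriver, tape from where it was at the start of the episode above 0.03 m).
It also fails if it takes over 67 s, if anything falls off the work surface, if the arm or the gripper's body presses on something with over 40 N, if the wrist force passes 120 N, or if a joint passes its speed limit or range.

## Robot

A 6-joint arm with a two-finger parallel gripper is mounted at the origin on the work surface. World frame = base frame: x ahead of the robot, y to its left, z up, the work surface at z = 0. Lengths are in m, angles in rad, forces in N, time in s.
With the tool pointing down it reaches from about 0.4 to 0.925 m from the base axis. Payload 3.4 kg.
Tool frame: the origin (TCP) lies midway between the tips of the shut fingers; the grasp point (between the pads) lies 19 mm behind it (ctrl.grasp_offset is the distance from the TCP to the grasp point, in m); z points along the fingers, y is the direction in which the jaws open and shut (so a half turn about z gives the same grasp; the last joint's range is limited). The gripper opens to 85 mm and grips with 20 to 120 N. Pads are 22 mm wide; open, the fingers measure 114 mm over their backs; the gripper's body (76 mm by 85 mm) begins 54 mm behind the grasp point. The pads swing forward as they close: fully open they stand 13 mm farther back than shut.
Start: joints at [1.165, 0.307, 1.506, -0, 1.328, -0.073], TCP at [0.188, 0.543, 0.198] pointing down, gripper open.
Joint ranges: [-3.12, 3.12], [-1.05, 2.28], [0.14, 2.33], [-1.42, 4.57], [0.1, 2.73], [-2.68, 2.68]. Speed limits (rad/s): [2.57, 2.57, 3.14, 3.14, 3.14, 3.14].

## Interface

Orientations are given as a rotation vector (axis times angle).
In Python, from station import ctrl, imaging gives the robot as it stands. The module is installed in compiled form; this text tells all that it offers.
- The arm moves only by the tool servo_tool, never from a script. Its argument "targets" is a list that holds one entry, the list of rows, each a list of 7 numbers: the shift along the tool's x, y, z in cm, then the turn, a rotation vector about the tool's x, y, z in degrees, then the closure, from -1 (fully open) to 1 (shut), so that 0 is half open. In form: [[[tx, ty, tz, wx, wy, wz, gripper], ...]]. A call has 1 to 20 rows; each row is the pose to reach, as a shift and turn from the pose commanded when the call began, along the tool's axes at that moment; what a row does not reach only later rows make up. A row lasts 1/10 s, in which the tool goes at most 50 mm and 8.59 degrees, less where a joint would pass 70% of its speed; a pose out of reach is approached as far as the arm can. A call with a gripper value outside its range is refused whole. The fingers move at their own pace and stop on an object; "newtons" is the grip in N (left out, the last holds). Time passes only in rows, so rows that repeat a pose let the fingers close. It gives the time, the measured TCP pose, the force and the opening at its end, in the units of the state.
- ctrl.get_state(): the state, without advancing time (a new reading comes with each control period).
- imaging.capture(name): name is "scene" or "top" or "wrist"; returns the picture (384x512x3 uint8, red, green, blue); there is no depth.
- imaging.calibration(name): a dict with "camera_matrix" (3x3 intrinsics, pixels), "R" (3x3) and "t" (3): a world point X has camera coordinates R X + t. Camera axes: x right, y down, z forward; pixel columns grow to the right and rows downward; lengths in m; the calibration is good to about 2 mm. A picture is of the moment at which its call begins: read the wrist's pose just before it. calibration takes no time and is no camera call; for the wrist camera it gives the pose at the moment of the call.
- ctrl.hand_in(): hands the job in, once; it reports no verdict.
The state is a dict: "time_s": time; "qpos": joint angles; "joint_velocities": joint speeds; "effort": joint torques, N m; "eef_pos": TCP position; "tool_rot": TCP orientation; "force": force on the tool from outside, world axes, zero at the start; "moment": the same for the moment, N m; "opening": opening from 0.0 (shut) to 1.0 (fully open).
Only numpy, scipy, OpenCV 4.12 (cv2) and the standard library are available. Lean on these libraries where they do the work, as an engineer would, in place of code of your own. Each camera call takes 0.05 s, during which the arm holds its last target.

## Working session

There is one attempt and no reset: what is moved stays moved. The work goes in short steps, Python scripts to look and compute and a tool call to move; the robot and the scene stay as the last step left them, time stands still between calls to the robot, and variables do not carry over. Pictures are saved under pics/ and viewed, and the job is handed in when it is done.

Besides the shell and the picture viewer there is one more tool, called after "Call:" as name(argument=value, ...), one argument or row to a line, values as JSON. servo_tool: Moves the arm, as the interface text tells. Its arguments: {"type":"object","properties":{"targets":{"type":"array","items":{"type":"array","items":{"type":"array","items":{"type":"number"}}}},"newtons":{"type":"number"}},"required":["targets"]}

```bash
mkdir -p pics
python3 - <<'E'
from station import ctrl, imaging
import cv2
s=ctrl.get_state(); print(s, ctrl.grasp_offset)
for n in ("scene","top"):
    im=imaging.capture(n); cv2.imwrite(f"pics/{n}0.png",im[:,:,::-1])
    c=imaging.calibration(n); print(n,c)
E
```

```text
{'time_s': 0.0, 'qpos': array([ 1.16448293e+00,  3.07595236e-01,  1.50766870e+00,  5.74883394e-06,
        1.32840213e+00, -7.35150277e-02]), 'joint_velocities': array([ 0.00217334,  0.00215019, -0.00022832, -0.00070644,  0.001541  ,
       -0.00029051]), 'effort': array([ 5.86197784e-04, -4.57557678e+01, -2.51917005e+01, -1.73834710e-04,
        1.32202930e-02,  1.45697948e-05]), 'eef_pos': array([0.18757238, 0.54273633, 0.19687015]), 'tool_rot': array([-0.52026875, -3.09770648,  0.00316104]), 'force': array([ 0.04866071, -0.63766089,  0.24148972]), 'moment': array([-0.03160872,  0.02543879, -0.00204233]), 'opening': 1.0008967217646474} 0.0187
scene {'camera_matrix': array([[429.8002669 ,   0.        , 258.06124825],
       [  0.        , 429.8002669 , 201.17144329],
       [  0.        ,   0.        ,   1.        ]]), 'R': array([[ 0.85055385,  0.52582664,  0.00803088],
       [ 0.34056969, -0.5391258 , -0.77029583],
       [-0.40071241,  0.65791316, -0.63763614]]), 't': array([-0.52956659, -0.06653257,  1.45428337])}
top {'camera_matrix': array([[375.67793843,   0.        , 255.82545605],
       [  0.        , 375.67793843, 201.06182275],
       [  0.        ,   0.        ,   1.        ]]), 'R': array([[-0.02059381, -0.9997869 , -0.00142885],
       [-0.98717641,  0.0205603 , -0.15830355],
       [ 0.1582992 , -0.00184955, -0.98738946]]), 't': array([0.16529229, 0.56170637, 1.30590818])}
```

View pics/top0.png

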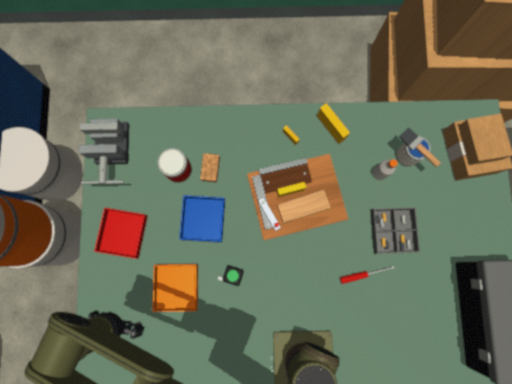

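View pics/scene0.png

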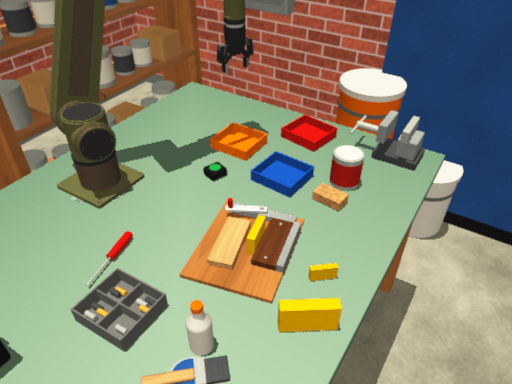

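The top picture shows the jig at about (298,195), the blue tray at (203,219), and the yellow spacer in the gap at (291,188). The other yellow blocks, at (290,134) and (334,122), are off the jig. Next I'll zoom in and measure.

```bash
cat > h.py <<'E'
import numpy as np, cv2
from station import ctrl, imaging
def ray(n,uv,z,c=None):
    c=c or imaging.calibration(n); K,R,t=c["camera_matrix"],np.array(c["R"]),np.array(c["t"])
    uv=np.atleast_2d(uv).astype(float)
    d=(R.T@np.linalg.inv(K)@np.c_[uv,np.ones(len(uv))].T).T
    o=-R.T@t
    return o+d*((z-o[2])/d[:,2])[:,None]
def proj(n,X,c=None):
    c=c or imaging.calibration(n); p=(np.array(c["R"])@np.atleast_2d(X).T).T+c["t"]; p=p@np.array(c["camera_matrix"]).T
    return p[:,:2]/p[:,2:]
E
python3 - <<'E'
import cv2
a=cv2.imread('pics/top0.png')[140:250,170:360]; cv2.imwrite('pics/topz.png',cv2.resize(a,None,fx=4.2,fy=4.2,interpolation=cv2.INTER_CUBIC))
a=cv2.imread('pics/scene0.png')[190:300,175:315]; cv2.imwrite('pics/scz.png',cv2.resize(a,None,fx=5,fy=5,interpolation=cv2.INTER_CUBIC))
E
```

```text
(no output)
```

View pics/topz.png

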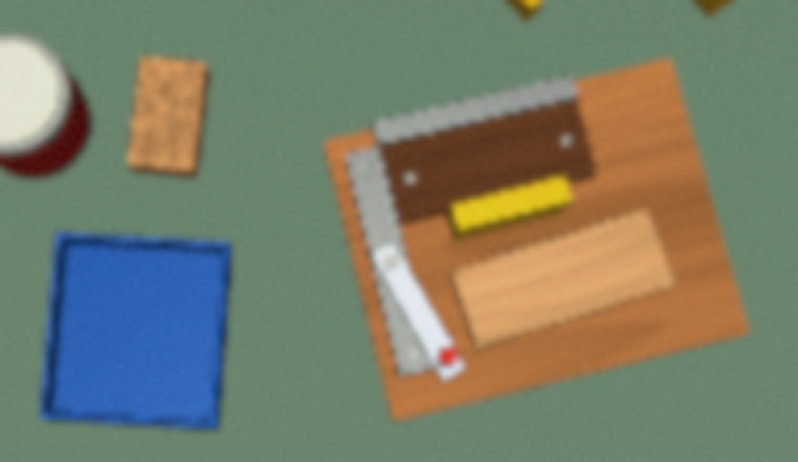

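View pics/scz.png

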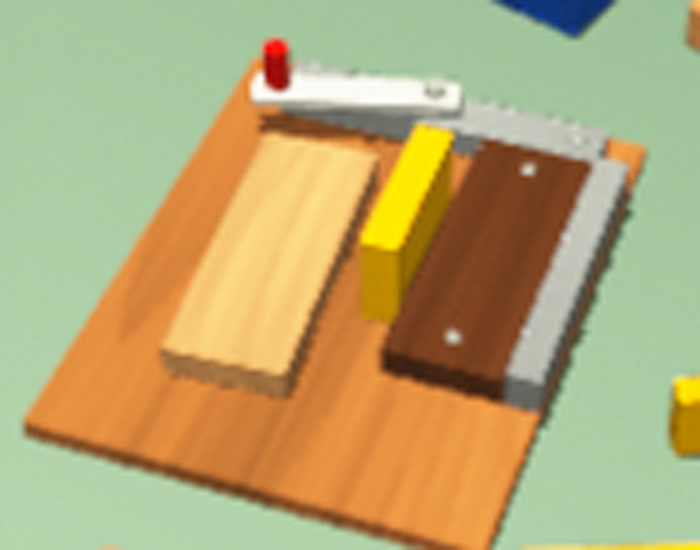

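Run:
```python
from h import *
im=cv2.imread('pics/top0.png'); hsv=cv2.cvtColor(im,cv2.COLOR_BGR2HSV)
def z2p(p): return (np.array(p,float)+0.5)/4.2-0.5+[170,140]
jc=ray('top',z2p([(326,141),(672,60),(748,330),(395,420)]),0.012)
print('jig corners\n',jc.round(4)) # expected (120,135),(120,-185),(-135,-185),(-135,135)
L=np.array([(.12,.135),(.12,-.185),(-.135,-.185),(-.135,.135)])
def fit(L,W):
    a=L-L.mean(0); b=W[:,:2]-W[:,:2].mean(0)
    th=np.arctan2((a[:,0]*b[:,1]-a[:,1]*b[:,0]).sum(),(a*b).sum())
    R=np.array([[np.cos(th),-np.sin(th)],[np.sin(th),np.cos(th)]]); t=W[:,:2].mean(0)-R@L.mean(0)
    print('th',th,'t',t,'res',((L@R.T+t-W[:,:2])*1e3).round(1).tolist()); return th,R,t
th,R,t=fit(L,jc)
def jig(p): return (np.atleast_2d(p)[:,:2]-t)@R
m=cv2.inRange(hsv,(22,180,120),(34,255,255)); m[:, :265]=0;m[:,330:]=0;m[:170]=0;m[220:]=0
ys,xs=np.nonzero(m);print('yellow n',len(xs)); V=cv2.inRange(hsv,(22,180,190),(34,255,255))&m
r=cv2.minAreaRect(np.c_[xs,ys].astype(np.float32)); print(r, V.astype(bool).sum())
b=ray('top',cv2.boxPoints(r),.072); print('spacer top corners',b.round(4).tolist(),'jig',(jig(b)*1e3).round(1).tolist(), 'ctr',b.mean(0))
sc=z2p([(452,205),(570,177),(575,200),(458,234)]); w=ray('top',sc,.072); print('hand',w.round(4).tolist(),w.mean(0),(jig(w)*1e3).round(1).tolist())
bc=z2p([(455,272),(648,210),(674,282),(480,347)]); w=ray('top',bc,.032); print('board',w.mean(0),(jig(w)*1e3).round(1).tolist())
fit(np.array([(.035,.09),(.035,-.09),(-.035,-.09),(-.035,.09)]),w)
tc=z2p([(57,234),(231,243),(218,430),(42,420)]); w=ray('top',tc,.04); print('tray',w.round(4).tolist());fit(np.array([(.08,.075),(.08,-.075),(-.08,-.075),(-.08,.075)]),w)
k=ray('top',z2p([(447,356)]),.074);pv=(R@[-.005,.105])+t; print('knob',k,jig(k)*1e3, 'pivot',pv,jig(ray('top',z2p([(388,260)]),.044))*1e3)
dk=ray('top',z2p([(577,100),(594,178),(404,222)]),.032);print('dark',(jig(dk)*1e3).round(1).tolist())
```

```text
jig corners
 [[ 0.6762  0.1834  0.012 ]
 [ 0.744  -0.1274  0.012 ]
 [ 0.4999 -0.181   0.012 ]
 [ 0.4282  0.1281  0.012 ]]
th 0.21996961781440078 t [0.58891473 0.02678823] res [[0.4, 1.3], [2.4, -0.1], [-2.3, -2.2], [-0.5, 1.0]]
yellow n 221
((291.3303527832031, 188.2552032470703), (7.685697555541992, 29.114032745361328), 75.25643920898438) 148
spacer top corners [[0.6051, 0.0803, 0.072], [0.6298, -0.0204, 0.072], [0.6028, -0.0263, 0.072], [0.5783, 0.0742, 0.072]] jig [[27.5, 48.7], [29.6, -55.0], [2.0, -54.8], [-0.1, 48.6]] ctr [0.60400107 0.02695285 0.072     ]
hand [[0.6044, 0.0769, 0.072], [0.6264, -0.0235, 0.072], [0.6065, -0.0269, 0.072], [0.5795, 0.0726, 0.072]] [0.60418271 0.02478325 0.072     ] [[26.0, 45.6], [25.6, -57.3], [5.4, -56.2], [0.8, 46.8]]
board [ 0.54644613 -0.02060892  0.032     ] [[-24.6, 53.5], [-11.8, -122.7], [-78.1, -127.6], [-92.7, 48.8]]
th 0.29677816465344825 t [ 0.54644613 -0.02060892] res [[0.4, 2.0], [2.1, -0.9], [-1.3, -2.1], [-1.2, 1.0]]
tray [[0.5922, 0.416, 0.04], [0.5813, 0.2661, 0.04], [0.4213, 0.2783, 0.04], [0.4328, 0.427, 0.04]]
th -0.0738309236469701 t [0.50689295 0.34685324] res [[-0.0, -0.2], [-0.1, 0.0], [0.3, -0.3], [-0.1, 0.5]]
knob [[0.47665248 0.08497353 0.074     ]] [[-96.86116402  81.27888997]] pivot [0.56112421 0.12816716] [[ -2.45091397 107.79679056]]
dark [[97.9, -88.3], [26.8, -84.5], [28.4, 85.6]]
```

```bash
cat >> h.py <<'E'
from scipy.spatial.transform import Rotation as Ro
def go(x,y,z,yaw,flip=None):
    """yaw: direction of tool y axis in world (mod pi)."""
    s=ctrl.get_state(); R0=Ro.from_rotvec(s['tool_rot']).as_matrix()
    best=None
    for k in (0,np.pi):
        a=yaw+k; yv=np.array([np.cos(a),np.sin(a),0]); zv=np.array([0,0,-1.]); T=np.c_[np.cross(yv,zv),yv,zv]
        rv=Ro.from_matrix(R0.T@T).as_rotvec(degrees=True)
        if flip is None:
            if best is None or np.linalg.norm(rv)<np.linalg.norm(best): best=rv
        elif k==(np.pi if flip else 0): best=rv
    sh=R0.T@(np.array([x,y,z])-s['eef_pos'])*100
    print('t',round(s['time_s'],2),'tcp',s['eef_pos'].round(4),'ydir',np.degrees(np.arctan2(R0[1,1],R0[0,1])).round(2),'zax',R0[:,2].round(3),'q',s['qpos'].round(2),'open',round(s['opening'],3),'F',np.round(s['force'],1))
    print('-> shift cm',sh.round(2),'turn deg',best.round(2))
E
python3 - <<'E'
from h import *
go(.604,.026,.2,.22)
go(.604,.026,.2,.22,True);go(.604,.026,.2,.22,False)
E
```

```text
t 0.1 tcp [0.1876 0.5428 0.197 ] ydir 70.93 zax [-0.001 -0.002 -1.   ] q [ 1.16  0.31  1.51  0.    1.33 -0.07] open 0.996 F [-0.5  0.1  0.7]
-> shift cm [-56.24 -35.24  -0.25] turn deg [-1.000e-01  5.000e-02  5.833e+01]
t 0.1 tcp [0.1876 0.5428 0.197 ] ydir 70.93 zax [-0.001 -0.002 -1.   ] q [ 1.16  0.31  1.51  0.    1.33 -0.07] open 0.996 F [-0.5  0.1  0.7]
-> shift cm [-56.24 -35.24  -0.25] turn deg [-5.0000e-02 -1.2000e-01 -1.2167e+02]
t 0.1 tcp [0.1876 0.5428 0.197 ] ydir 70.93 zax [-0.001 -0.002 -1.   ] q [ 1.16  0.31  1.51  0.    1.33 -0.07] open 0.996 F [-0.5  0.1  0.7]
-> shift cm [-56.24 -35.24  -0.25] turn deg [-1.000e-01  5.000e-02  5.833e+01]
```

Call:
servo_tool(
  targets=[
    [[-56.2, -35.2, -6, 0, 0, 58.3, -1], [-56.2, -35.2, -6, 0, 0, 58.3, -1], [-56.2, -35.2, -6, 0, 0, 58.3, -1], [-56.2, -35.2, -6, 0, 0, 58.3, -1], [-56.2, -35.2, -6, 0, 0, 58.3, -1], [-56.2, -35.2, -6, 0, 0, 58.3, -1], [-56.2, -35.2, -6, 0, 0, 58.3, -1], [-56.2, -35.2, -6, 0, 0, 58.3, -1], [-56.2, -35.2, -6, 0, 0, 58.3, -1], [-56.2, -35.2, -6, 0, 0, 58.3, -1], [-56.2, -35.2, -6, 0, 0, 58.3, -1], [-56.2, -35.2, -6, 0, 0, 58.3, -1], [-56.2, -35.2, -6, 0, 0, 58.3, -1], [-56.2, -35.2, -6, 0, 0, 58.3, -1], [-56.2, -35.2, -6, 0, 0, 58.3, -1], [-56.2, -35.2, -6, 0, 0, 58.3, -1], [-56.2, -35.2, -6, 0, 0, 58.3, -1], [-56.2, -35.2, -6, 0, 0, 58.3, -1]],
  ],
)

```text
time_s: 1.9
eef_pos: [0.6029, 0.0287, 0.2578]
tool_rot: [-1.961, -2.454, 0.0]
force: [0.1, 0.4, -0.1]
opening: 1.002
```

Run:
```python
from h import *
go(.604,.026,.042,.22)
c=imaging.calibration('wrist'); im=imaging.capture('wrist'); cv2.imwrite('pics/w1.png',im[:,:,::-1]); print(c); np.savez('w1.npz',**c)
```

```text
t 1.9 tcp [0.6029 0.0287 0.2578] ydir 12.75 zax [-0.001  0.    -1.   ] q [-0.02  0.31  1.35  0.    1.48 -0.25] open 1.002 F [ 0.1  0.4 -0.1]
-> shift cm [-0.3   0.06 21.58] turn deg [-0.03 -0.03  0.14]
{'camera_matrix': array([[269.57722575,   0.        , 256.8625    ],
       [  0.        , 269.57722575, 194.63570685],
       [  0.        ,   0.        ,   1.        ]]), 'R': array([[ 0.9751936 ,  0.2213388 , -0.00256419],
       [ 0.21301001, -0.93522145,  0.28282075],
       [ 0.06020112, -0.27635118, -0.95916935]]), 't': array([-0.59429008, -0.15485934,  0.40728812])}
```

View pics/w1.png

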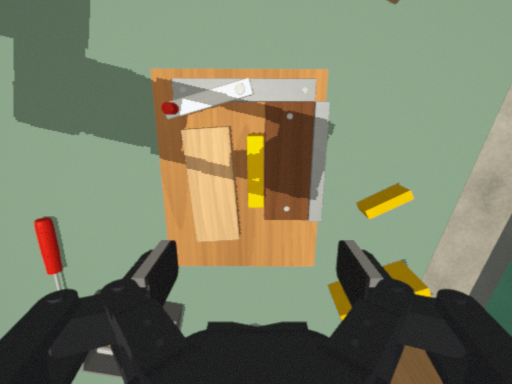

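The wrist picture shows the spacer top at cols 247–265, rows 136–208. The pale board spans (183,128) to (240,240) and the bar knob is at (170,108). I'll measure corners on an enlargement.

Run:
```python
import cv2
a=cv2.imread('pics/w1.png')[60:275,145:335]; cv2.imwrite('pics/w1z.png',cv2.resize(a,None,fx=2.75,fy=2.75,interpolation=cv2.INTER_CUBIC))
```

```text
(no output)
```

View pics/w1z.png

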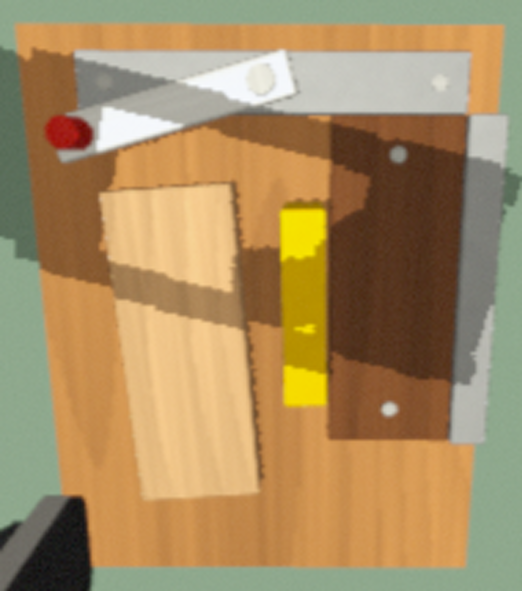

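Run:
```python
from h import *
c=dict(np.load('w1.npz'))
z=lambda p:(np.array(p,float)+.5)/2.75-.5+[145,60]
P=lambda p,h: ray('wrist',z(p),h,c)
def fit(L,W,n):
    L=np.array(L);a=L-L.mean(0); b=W[:,:2]-W[:,:2].mean(0)
    th=np.arctan2((a[:,0]*b[:,1]-a[:,1]*b[:,0]).sum(),(a*b).sum())
    R=np.array([[np.cos(th),-np.sin(th)],[np.sin(th),np.cos(th)]]); t=W[:,:2].mean(0)-R@L.mean(0)
    print(n,'th',th.round(4),'t',t.round(4),'res',((L@R.T+t-W[:,:2])*1e3).round(1).tolist()); return th,R,t
th,R,t=fit([(.12,.135),(.12,-.185),(-.135,.135)],P([(505,24),(468,566),(16,24)],.012),'jig')
th2,R2,t2=fit([(.03,-.09),(.03,.09),(.1,.09),(.1,-.09),(-.1,.09),(-.1,.12),(.1,.12)],P([(328,439),(330,115),(468,115),(451,441),(74,113),(75,52),(470,51)],.032),'dark+stop')
fit([(.011,.05),(.011,-.05),(-.011,-.05),(-.011,.05)],P([(326,207),(328,405),(284,407),(280,207)],.072),'spacer')
thb,Rb,tb=fit([(.035,.09),(.035,-.09),(-.035,-.09),(-.035,.09)],P([(234,182),(260,491),(143,500),(99,192)],.032),'board')
for T in((R,t),(R2,t2)): print('board in jig',((tb-T[1])@T[0])*1e3,'knob',(P([(75,132)],.074)[0,:2]-T[1])@T[0]*1e3,'pivot',(P([(261,80)],.044)[0,:2]-T[1])@T[0]*1e3,P([(75,132)],.074))
```

```text
jig th 0.224 t [0.5854 0.0265] res [[0.0, 0.6], [0.5, -0.9], [-0.5, 0.2]]
dark+stop th 0.2249 t [0.5847 0.0258] res [[0.8, -1.6], [0.2, 0.7], [-0.4, 0.7], [-0.8, -0.6], [1.5, -0.2], [-1.8, 0.2], [0.5, 0.7]]
spacer th 0.237 t [0.6018 0.0255] res [[0.0, 0.0], [-0.2, -0.3], [0.2, 0.6], [-0.0, -0.3]]
board th 0.2879 t [ 0.5431 -0.0199] res [[-1.1, 0.4], [0.7, -1.5], [0.2, -0.1], [0.2, 1.3]]
board in jig [-51.52388293 -35.88175671] knob [-89.89679529  79.53648395] pivot [ -5.53006753 104.49498263] [[0.4800675  0.08408126 0.074     ]]
board in jig [-50.75112609 -35.26525611] knob [-89.01973871  80.18760861] pivot [ -4.63049458 105.06986905] [[0.4800675  0.08408126 0.074     ]]
```

Call:
servo_tool(
  targets=[
    [[-0.3, -0.15, 10, 0, 0, -0.6, -1], [-0.3, -0.15, 10, 0, 0, -0.6, -1], [-0.3, -0.15, 10, 0, 0, -0.6, -1], [-0.3, -0.15, 15, 0, 0, -0.6, -1], [-0.3, -0.15, 18, 0, 0, -0.6, -1], [-0.3, -0.15, 20, 0, 0, -0.6, -1], [-0.3, -0.15, 21.6, 0, 0, -0.6, -1], [-0.3, -0.15, 21.6, 0, 0, -0.6, -1], [-0.3, -0.15, 21.6, 0, 0, -0.6, 0], [-0.3, -0.15, 21.6, 0, 0, -0.6, 0.3], [-0.3, -0.15, 21.6, 0, 0, -0.6, 1], [-0.3, -0.15, 21.6, 0, 0, -0.6, 1], [-0.3, -0.15, 21.6, 0, 0, -0.6, 1], [-0.3, -0.15, 21.6, 0, 0, -0.6, 1], [-0.3, -0.15, 21.6, 0, 0, -0.6, 1], [-0.3, -0.15, 21.6, 0, 0, -0.6, 1]],
  ],
  newtons=40,
)

```text
time_s: 3.55
eef_pos: [0.6032, 0.0238, 0.0418]
tool_rot: [-1.951, -2.462, 0.0]
force: [0.4, 0.4, -0.1]
opening: 0.003
```

Run:
```python
from h import *
go(.602,.0255,.042,.237)
c=imaging.calibration('wrist'); im=imaging.capture('wrist'); cv2.imwrite('pics/w2.png',im[:,:,::-1])
```

```text
t 3.55 tcp [0.6032 0.0238 0.0418] ydir 13.23 zax [-0. -0. -1.] q [-0.03  0.5   1.64 -0.    1.01 -0.26] open 0.003 F [ 0.4  0.4 -0.1]
-> shift cm [ 0.19 -0.07 -0.02] turn deg [-0.01  0.   -0.35]
```

View pics/w2.png

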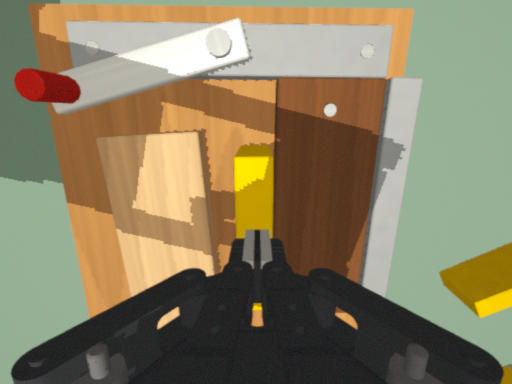

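The fingers shut fully (opening 0.003), so the grasp missed. The spacer still shows at cols 235–275, rows 148–235. I'll check the other views.

Run:
```python
from h import *
for n,(r0,r1,c0,c1) in {'scene':(140,310,160,330),'top':(140,250,230,360)}.items():
    im=imaging.capture(n)[:,:,::-1]; cv2.imwrite(f'pics/{n}2.png',im); cv2.imwrite(f'pics/{n}2z.png',cv2.resize(im[r0:r1,c0:c1],None,fx=3.5,fy=3.5,interpolation=cv2.INTER_CUBIC))
s=ctrl.get_state();print(s['opening'],s['force'])
p=np.array([[.011,.05],[.011,-.05],[-.011,-.05],[-.011,.05]]);a=.237;R=np.array([[np.cos(a),-np.sin(a)],[np.sin(a),np.cos(a)]])
w=p@R.T+[.6018,.0255]
for h in(.072,.012): print(proj('wrist',np.c_[w,[h]*4]).round(0).tolist())
print(proj('wrist',[s['eef_pos']]))
```

```text
0.003021475688874416 [-0.46594115 -0.13330902 -0.26411038]
[[274.0, 154.0], [272.0, 311.0], [237.0, 311.0], [233.0, 155.0]]
[[269.0, 143.0], [268.0, 262.0], [242.0, 262.0], [240.0, 143.0]]
[[255.90393948 222.74415604]]
```

View pics/scene2z.png

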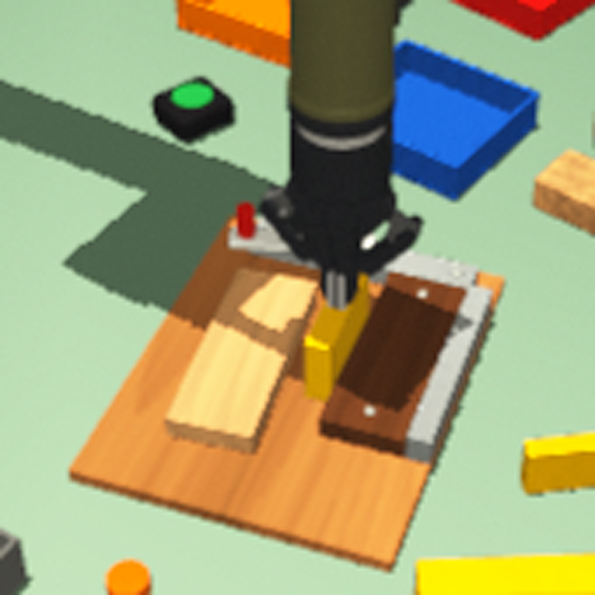

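View pics/top2z.png

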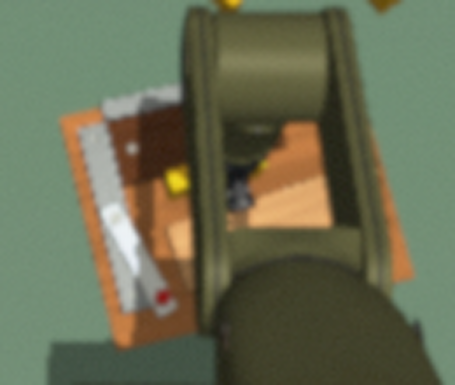

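Run:
```python
import cv2
a=cv2.imread('pics/w2.png')[130:350,180:340]; cv2.imwrite('pics/w2z.png',cv2.resize(a,None,fx=2.7,fy=2.7,interpolation=cv2.INTER_CUBIC))
a=cv2.imread('pics/scene2.png')[190:265,220:290]; cv2.imwrite('pics/s2zz.png',cv2.resize(a,None,fx=8,fy=8,interpolation=cv2.INTER_CUBIC))
```

```text
(no output)
```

View pics/w2z.png

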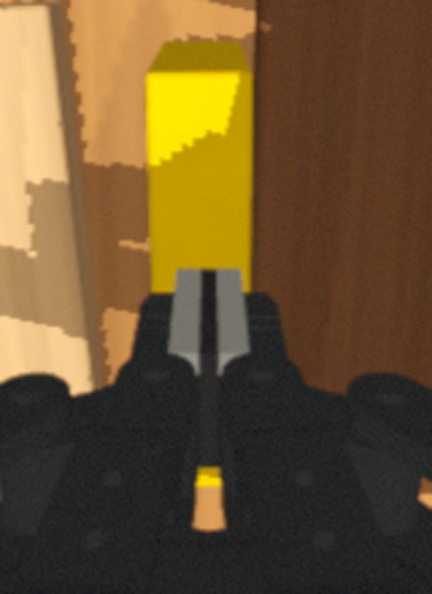

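View pics/s2zz.png

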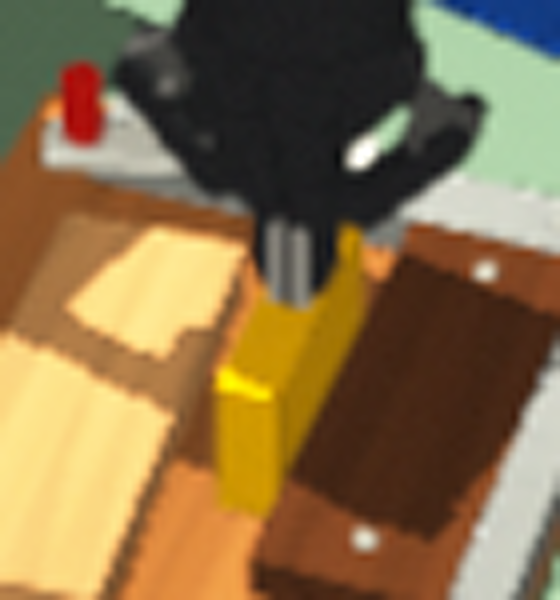

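Run:
```python
from h import *
s=ctrl.get_state();print(s['eef_pos'],s['qpos'],s['force'],s['moment'],s['effort'])
print('tcp in scene',proj('scene',[s['eef_pos']]),'wrist',proj('wrist',[s['eef_pos']]))
for z in(.042,.06,.07,.08,.09): print(z,ray('wrist',[(257.4,230)],z).round(4),ray('scene',[(256.6,228.1)],z).round(4))
```

```text
[0.60316976 0.02389898 0.04171684] [-3.03528234e-02  4.96233439e-01  1.63622994e+00 -2.02424114e-05
  1.00932741e+00 -2.61279011e-01] [-0.46594115 -0.13330902 -0.26411038] [ 0.01984211 -0.0524795  -0.01078013] [-2.21441129e-03 -5.20042312e+01 -1.96429145e+01 -1.61920743e-04
  2.75571809e-03  8.09308290e-05]
tcp in scene [[256.76063251 234.744719  ]] wrist [[255.90393948 222.74415604]]
0.042 [[0.6054 0.0189 0.042 ]] [[0.5886 0.0464 0.042 ]]
0.06 [[0.6036 0.0267 0.06  ]] [[0.5987 0.0301 0.06  ]]
0.07 [[0.6026 0.031  0.07  ]] [[0.6042 0.021  0.07  ]]
0.08 [[0.6016 0.0353 0.08  ]] [[0.6098 0.0119 0.08  ]]
0.09 [[0.6005 0.0396 0.09  ]] [[0.6154 0.0029 0.09  ]]
```

Call:
servo_tool(
  targets=[
    [[0, 0, 0, 0, 0, 0, -1], [0, 0, 0, 0, 0, 0, -1], [0, 0, 0, 0, 0, 0, -1], [0, 0, 0, 0, 0, 0, -1], [0, 0, 0, 0, 0, 0, -1], [0, 0, 0, 0, 0, 0, -1]],
  ],
)

```text
time_s: 4.3
eef_pos: [0.6032, 0.0239, 0.0418]
tool_rot: [1.951, 2.463, -0.0]
force: [-0.0, 0.0, 0.2]
opening: 0.989
```

Run:
```python
from h import *
go(.602,.0255,.042,.237)
im=imaging.capture('wrist')[:,:,::-1]; cv2.imwrite('pics/w3.png',im)
im=imaging.capture('scene')[:,:,::-1]; cv2.imwrite('pics/s3zz.png',cv2.resize(im[170:275,200:310],None,fx=6,fy=5.7,interpolation=cv2.INTER_CUBIC))
```

```text
t 4.3 tcp [0.6032 0.0239 0.0418] ydir 13.23 zax [ 0. -0. -1.] q [-0.03  0.5   1.64 -0.    1.01 -0.26] open 0.989 F [-0.   0.   0.2]
-> shift cm [ 0.18 -0.08 -0.02] turn deg [ 0.    0.   -0.34]
```

View pics/w3.png

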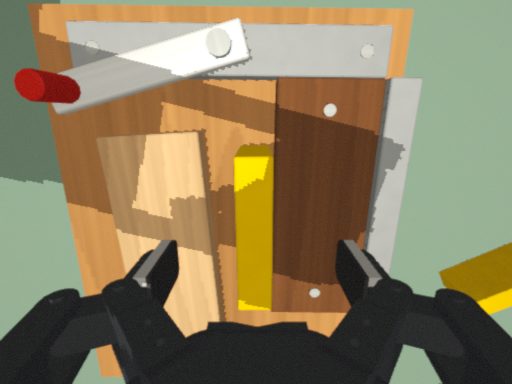

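View pics/s3zz.png

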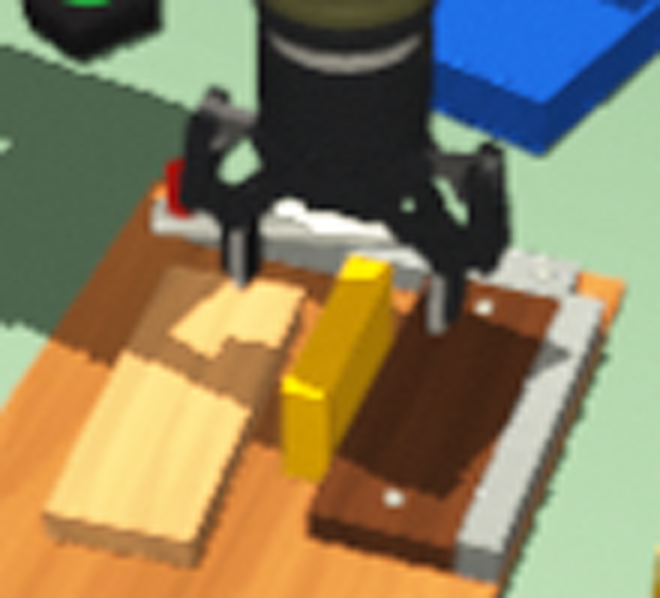

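The fingertips are visibly well above the boards. Triangulated, the shut tips were at z≈0.078 while the reported TCP was 0.042. So the real tips sit about 35 mm higher than reported, with x and y matching. I'll descend carefully while open and watch the force and the views.

Call:
servo_tool(
  targets=[
    [[0, -0.1, 0.5, 0, 0, -0.3, -1], [0, -0.1, 1.0, 0, 0, -0.3, -1], [0, -0.1, 1.5, 0, 0, -0.3, -1], [0, -0.1, 2.0, 0, 0, -0.3, -1], [0, -0.1, 2.5, 0, 0, -0.3, -1], [0, -0.1, 2.5, 0, 0, -0.3, -1], [0, -0.1, 2.5, 0, 0, -0.3, -1]],
  ],
)

```text
time_s: 5.1
eef_pos: [0.6021, 0.0237, 0.0165]
tool_rot: [-1.944, -2.467, 0.0]
force: [-0.2, 0.2, -0.2]
opening: 1.004
```

Run:
```python
from h import *
go(.602,.0255,.042,.237)
im=imaging.capture('wrist')[:,:,::-1]; cv2.imwrite('pics/w4.png',im)
im=imaging.capture('scene')[:,:,::-1]; cv2.imwrite('pics/s4zz.png',cv2.resize(im[170:275,200:310],None,fx=6,fy=5.7,interpolation=cv2.INTER_CUBIC))
```

```text
t 5.1 tcp [0.6021 0.0237 0.0165] ydir 13.53 zax [-0.001  0.    -1.   ] q [-0.03  0.53  1.66  0.    0.95 -0.27] open 1.004 F [-0.2  0.2 -0.2]
-> shift cm [ 0.18  0.03 -2.55] turn deg [-0.03 -0.01 -0.05]
```

View pics/w4.png

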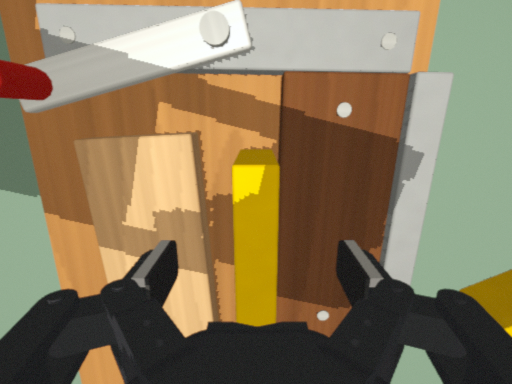

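View pics/s4zz.png

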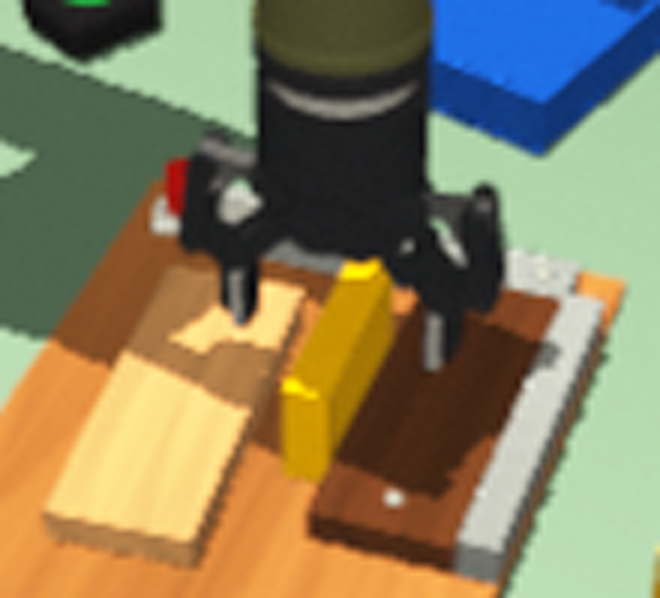

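Call:
servo_tool(
  targets=[
    [[0, 0, 0.5, 0, 0, 0, -1], [0, 0, 1.0, 0, 0, 0, -1], [0, 0, 1.0, 0, 0, 0, 0], [0, 0, 1.0, 0, 0, 0, 0.3], [0, 0, 1.0, 0, 0, 0, 1], [0, 0, 1.0, 0, 0, 0, 1], [0, 0, 1.0, 0, 0, 0, 1], [0, 0, 1.0, 0, 0, 0, 1], [0, 0, 1.0, 0, 0, 0, 1], [0, 0, 1.0, 0, 0, 0, 1]],
  ],
  newtons=40,
)

```text
time_s: 6.2
eef_pos: [0.6023, 0.0237, 0.0069]
tool_rot: [1.944, 2.468, 0.0]
force: [-0.2, -0.1, 0.2]
opening: 0.251
```

Run:
```python
from h import *
go(.602,.0255,.042,.237)
im=imaging.capture('wrist')[:,:,::-1]; cv2.imwrite('pics/w5.png',im)
```

```text
t 6.2 tcp [0.6023 0.0237 0.0069] ydir 13.53 zax [ 0. -0. -1.] q [-0.03  0.54  1.67 -0.    0.93 -0.27] open 0.251 F [-0.2 -0.1  0.2]
-> shift cm [ 0.19  0.01 -3.51] turn deg [ 0.01  0.   -0.05]
```

View pics/w5.png

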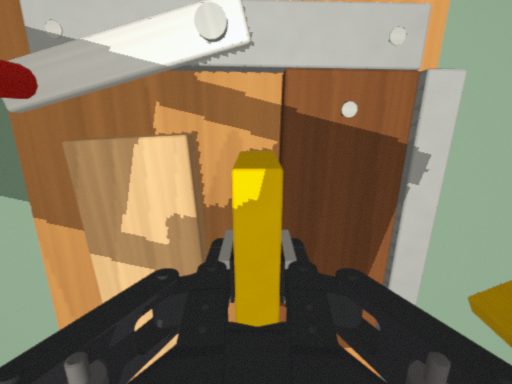

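The spacer is gripped, with opening 0.251 ≈ 21 mm and the pads on both its sides at cols 230 and 287. Lifting.

Call:
servo_tool(
  targets=[
    [[0, 0, -2, 0, 0, 0, 1], [0, 0, -5, 0, 0, 0, 1], [0, 0, -9, 0, 0, 0, 1], [0, 0, -13, 0, 0, 0, 1], [0, 0, -15, 0, 0, 0, 1], [0, 0, -15, 0, 0, 0, 1], [0, 0, -15, 0, 0, 0, 1]],
  ],
)

```text
time_s: 6.95
eef_pos: [0.6018, 0.0237, 0.1564]
tool_rot: [-1.944, -2.468, 0.0]
force: [-0.0, -0.1, -1.4]
opening: 0.251
```

Run:
```python
from h import *
go(.507,.347,.157,-.074)
im=imaging.capture('scene')[:,:,::-1]; cv2.imwrite('pics/s6.png',im)
```

```text
t 6.95 tcp [0.6018 0.0237 0.1564] ydir 13.53 zax [-0.  0. -1.] q [-0.03  0.38  1.51  0.    1.26 -0.27] open 0.251 F [-0.  -0.1 -1.4]
-> shift cm [33.65 -1.65 -0.05] turn deg [-0.02 -0.   17.77]
```

View pics/s6.png

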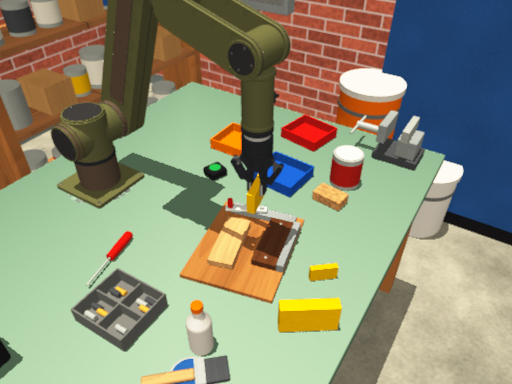

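The spacer is held in the air at (253,195). Moving over the tray and down.

Call:
servo_tool(
  targets=[
    [[8, -0.4, 0, 0, 0, 6, 1], [16, -0.8, 0, 0, 0, 12, 1], [24, -1.2, 0, 0, 0, 17.8, 1], [30, -1.6, 0, 0, 0, 17.8, 1], [33.6, -1.7, 0, 0, 0, 17.8, 1], [33.6, -1.7, 0, 0, 0, 17.8, 1], [33.6, -1.7, 0, 0, 0, 17.8, 1], [33.6, -1.7, 0, 0, 0, 17.8, 1], [33.6, -1.7, 4, 0, 0, 17.8, 1], [33.6, -1.7, 8, 0, 0, 17.8, 1], [33.6, -1.7, 11, 0, 0, 17.8, 1], [33.6, -1.7, 13, 0, 0, 17.8, 1], [33.6, -1.7, 13, 0, 0, 17.8, 1], [33.6, -1.7, 13, 0, 0, 17.8, 1]],
  ],
)

```text
time_s: 8.4
eef_pos: [0.5063, 0.3452, 0.0254]
tool_rot: [-2.303, -2.136, 0.005]
force: [0.6, -0.2, -0.0]
opening: 0.251
```

Run:
```python
from h import *
go(.507,.347,.003,-.074)
im=imaging.capture('wrist')[:,:,::-1]; cv2.imwrite('pics/w7.png',im)
```

```text
t 8.4 tcp [0.5063 0.3452 0.0254] ydir -4.3 zax [-0.003 -0.002 -1.   ] q [ 0.53  0.53  1.63 -0.    0.99  0.6 ] open 0.251 F [ 0.6 -0.2 -0. ]
-> shift cm [0.19 0.06 2.24] turn deg [-0.16  0.12 -0.06]
```

View pics/w7.png

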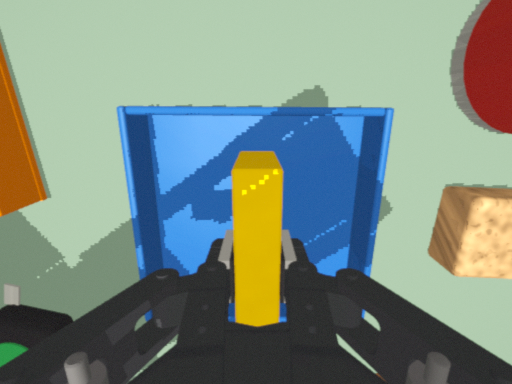

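The spacer is centred over the blue tray. Lowering it gently.

Call:
servo_tool(
  targets=[
    [[0.1, 0, 0.8, 0, 0, 0, 1], [0.1, 0, 1.4, 0, 0, 0, 1], [0.1, 0, 1.8, 0, 0, 0, 1], [0.1, 0, 2.1, 0, 0, 0, 1], [0.1, 0, 2.2, 0, 0, 0, 1], [0.1, 0, 2.2, 0, 0, 0, 1], [0.1, 0, 2.2, 0, 0, 0, 1]],
  ],
)

```text
time_s: 9.15
eef_pos: [0.5073, 0.3475, 0.0049]
tool_rot: [2.303, 2.137, 0.0]
force: [0.2, 0.7, -0.7]
opening: 0.247
```

Run:
```python
from h import *
go(.507,.347,.003,-.074)
im=imaging.capture('scene')[:,:,::-1]; cv2.imwrite('pics/s7.png',cv2.resize(im[110:230,200:360],None,fx=4,fy=4))
```

```text
t 9.15 tcp [0.5073 0.3475 0.0049] ydir -4.26 zax [ 0.  0. -1.] q [ 0.53  0.55  1.64 -0.    0.94  0.61] open 0.247 F [ 0.2  0.7 -0.7]
-> shift cm [-0.05 -0.02  0.19] turn deg [ 0.01 -0.01 -0.02]
```

View pics/s7.png

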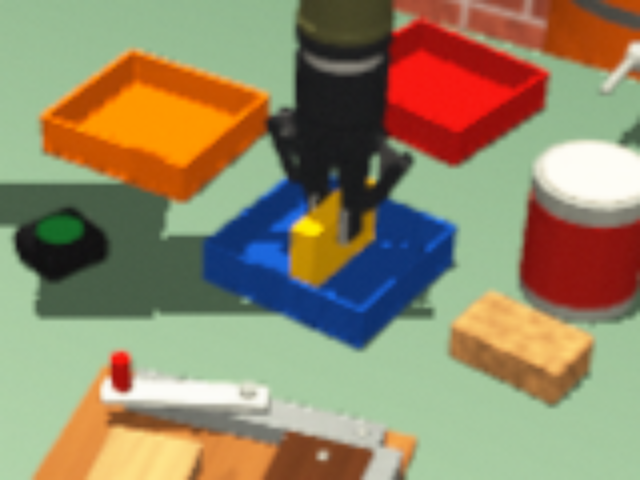

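Call:
servo_tool(
  targets=[
    [[0, 0, 0.2, 0, 0, 0, 1], [0, 0, 0.4, 0, 0, 0, 1], [0, 0, 0.4, 0, 0, 0, 1], [0, 0, 0.4, 0, 0, 0, 0.3], [0, 0, 0.4, 0, 0, 0, -0.4], [0, 0, 0.4, 0, 0, 0, -0.4], [0, 0, 0.4, 0, 0, 0, -0.4], [0, 0, 0, 0, 0, 0, -0.4], [0, 0, -3, 0, 0, 0, -0.4], [0, 0, -7, 0, 0, 0, -0.4], [0, 0, -11, 0, 0, 0, -0.4], [0, 0, -13, 0, 0, 0, -0.4], [0, 0, -13, 0, 0, 0, -0.4], [0, 0, -13, 0, 0, 0, -0.4]],
  ],
)

```text
time_s: 10.6
eef_pos: [0.5071, 0.3473, 0.1351]
tool_rot: [2.303, 2.137, 0.001]
force: [0.5, -0.5, -1.0]
opening: 0.696
```

Run:
```python
from h import *
go(.507,.347,.003,-.074)
im=imaging.capture('wrist')[:,:,::-1]; cv2.imwrite('pics/w8.png',im)
```

```text
t 10.6 tcp [0.5071 0.3473 0.1351] ydir -4.27 zax [ 0.001  0.    -1.   ] q [ 0.53  0.41  1.51 -0.    1.22  0.61] open 0.696 F [ 0.5 -0.5 -1. ]
-> shift cm [-0.03 -0.02 13.21] turn deg [ 0.04 -0.02 -0.03]
```

View pics/w8.png

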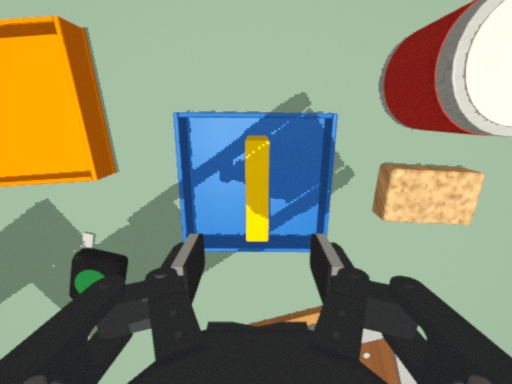

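The spacer stands alone, centred in the blue tray, with the fingers clear. Next I'll work out the board push with tool x along jig +x.

```bash
cat >> h.py <<'E'
TH=.2245; JT=np.array([.585,.0262]); JR=np.array([[np.cos(TH),-np.sin(TH)],[np.sin(TH),np.cos(TH)]])
def gj(x,y,z,yaw=TH-np.pi/2):
    w=JR@np.array([x,y])/1000+JT; go(w[0],w[1],z,yaw,False)
    s=ctrl.get_state(); print('tcp in jig mm',((s['eef_pos'][:2]-JT)@JR*1e3).round(1))
E
python3 - <<'E'
from h import *
gj(-116,-35,.1)
E
```

```text
t 10.65 tcp [0.5063 0.3469 0.1339] ydir -4.27 zax [-0.001 -0.001 -1.   ] q [0.53 0.41 1.51 0.   1.22 0.61] open 0.7 F [-0.5 -0.7 -0.2]
-> shift cm [-38.15   0.18   3.43] turn deg [-3.000e-02  1.000e-01  7.287e+01]
tcp in jig mm [ -5.3 330.1]
```

Call:
servo_tool(
  targets=[
    [[-8, 0, -1, 0, 0, 16, -0.4], [-16, 0, -1, 0, 0, 32, -0.4], [-24, 0.1, -1, 0, 0, 48, -0.4], [-32, 0.2, -1, 0, 0, 60, -0.4], [-38.1, 0.2, -1, 0, 0, 72.8, -0.4], [-38.1, 0.2, -1, 0, 0, 72.8, -0.4], [-38.1, 0.2, -1, 0, 0, 72.8, -0.4], [-38.1, 0.2, -1, 0, 0, 72.8, -0.4], [-38.1, 0.2, -1, 0, 0, 72.8, -0.4], [-38.1, 0.2, 0, 0, 0, 72.8, -0.4], [-38.1, 0.2, 3, 0, 0, 72.8, -0.4], [-38.1, 0.2, 6, 0, 0, 72.8, -0.4], [-38.1, 0.2, 6, 0, 0, 72.8, -0.4], [-38.1, 0.2, 6, 0, 0, 72.8, -0.4]],
  ],
)

```text
time_s: 12.05
eef_pos: [0.4794, -0.0318, 0.0735]
tool_rot: [-3.12, -0.357, 0.006]
force: [0.5, 1.0, 1.0]
opening: 0.705
```

Run:
```python
from h import *
gj(-116,-35,-.017)
im=imaging.capture('wrist')[:,:,::-1]; cv2.imwrite('pics/w9.png',im)
```

```text
t 12.05 tcp [ 0.4794 -0.0318  0.0735] ydir -76.95 zax [-0.004  0.001 -1.   ] q [-0.15  0.32  1.86  0.    0.96  1.19] open 0.705 F [0.5 1.  1. ]
-> shift cm [0.02 0.21 9.05] turn deg [-0.09  0.21  0.19]
tcp in jig mm [-115.8  -33.1]
```

View pics/w9.png

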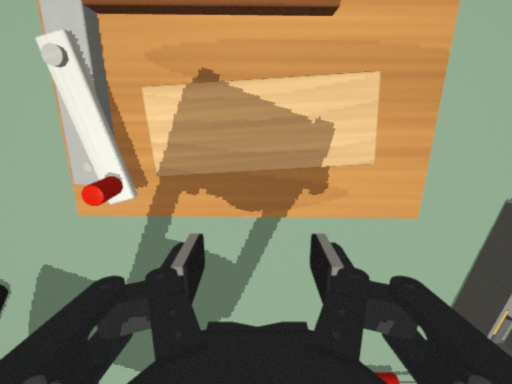

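The board lies as measured, and the fingers are behind its near edge, over the base. Descending.

Call:
servo_tool(
  targets=[
    [[0, 0.2, 3, 0, 0, 0, -0.4], [0, 0.2, 6, 0, 0, 0, -0.4], [0, 0.2, 7.5, 0, 0, 0, -0.4], [0, 0.2, 8.3, 0, 0, 0, -0.4], [0, 0.2, 8.8, 0, 0, 0, -0.4], [0, 0.2, 9, 0, 0, 0, -0.4], [0, 0.2, 9, 0, 0, 0, -0.4]],
  ],
)

```text
time_s: 12.8
eef_pos: [0.4821, -0.0347, -0.0145]
tool_rot: [3.121, 0.354, 0.002]
force: [1.0, 0.4, -0.1]
opening: 0.702
```

Run:
```python
from h import *
gj(-100,-35,-.017)
im=imaging.capture('wrist')[:,:,::-1]; cv2.imwrite('pics/w10.png',im)
im=imaging.capture('scene')[:,:,::-1]; cv2.imwrite('pics/s10.png',cv2.resize(im[150:300,160:320],None,fx=4,fy=4))
```

```text
t 12.8 tcp [ 0.4821 -0.0347 -0.0145] ydir -77.05 zax [ 0.001 -0.    -1.   ] q [-0.16  0.45  1.96 -0.    0.73  1.19] open 0.702 F [ 1.   0.4 -0.1]
-> shift cm [ 1.39 -0.15  0.25] turn deg [ 0.03 -0.08  0.08]
tcp in jig mm [-113.9  -36.5]
```

View pics/w10.png

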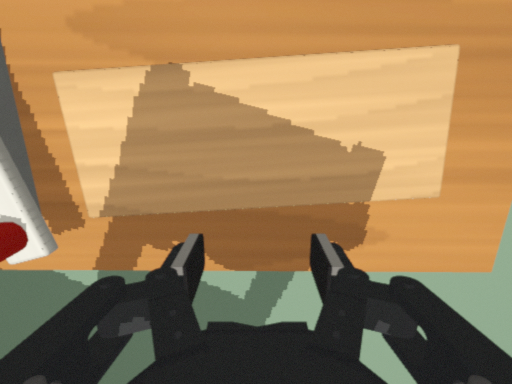

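View pics/s10.png

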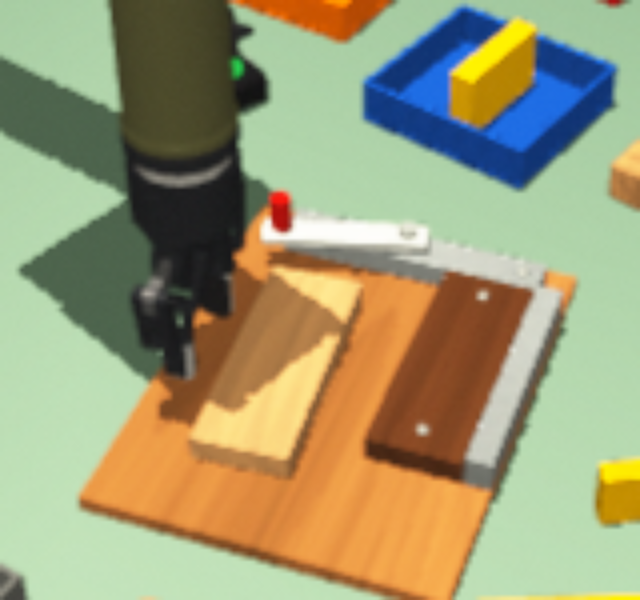

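Run:
```python
from h import *
for z in(.01,.015,.02,.025,.03,.035,.04):
    p=ray('scene',[(205,244.5)],z)[0]; q=ray('wrist',[(315,236)],z)[0]
    print(z,((p[:2]-JT)@JR*1e3).round(1),'wrist tip',((q[:2]-JT)@JR*1e3).round(1))
```

```text
0.01 [-118.5  -61.1] wrist tip [-112.1  -72. ]
0.015 [-116.1  -65.5] wrist tip [-109.7  -70.8]
0.02 [-113.7  -69.9] wrist tip [-107.4  -69.6]
0.025 [-111.4  -74.3] wrist tip [-105.   -68.4]
0.03 [-109.   -78.7] wrist tip [-102.7  -67.2]
0.035 [-106.6  -83.1] wrist tip [-100.3  -66. ]
0.04 [-104.3  -87.5] wrist tip [-98.  -64.8]
```

The tips triangulate to z≈0.03, which is about board-top height, so I'll lower 9 mm more.

Call:
servo_tool(
  targets=[
    [[0, -0.1, 0.5, 0, 0, 0, -0.4], [0, -0.1, 0.9, 0, 0, 0, -0.4], [0, -0.1, 1.1, 0, 0, 0, -0.4], [0, -0.1, 1.1, 0, 0, 0, -0.4], [0, -0.1, 1.1, 0, 0, 0, -0.4]],
  ],
)

```text
time_s: 13.4
eef_pos: [0.4809, -0.0337, -0.0264]
tool_rot: [-3.122, -0.354, 0.0]
force: [-0.2, -0.0, 0.6]
opening: 0.705
```

Run:
```python
from h import *
gj(-100,-35,-.025)
im=imaging.capture('wrist')[:,:,::-1]; cv2.imwrite('pics/w11.png',im)
```

```text
t 13.4 tcp [ 0.4809 -0.0337 -0.0264] ydir -77.07 zax [-0.  0. -1.] q [-0.16  0.47  1.97 -0.    0.7   1.19] open 0.705 F [-0.2 -0.   0.6]
-> shift cm [ 1.48 -0.02 -0.14] turn deg [-0.01  0.02  0.07]
tcp in jig mm [-114.8  -35.2]
```

View pics/w11.png

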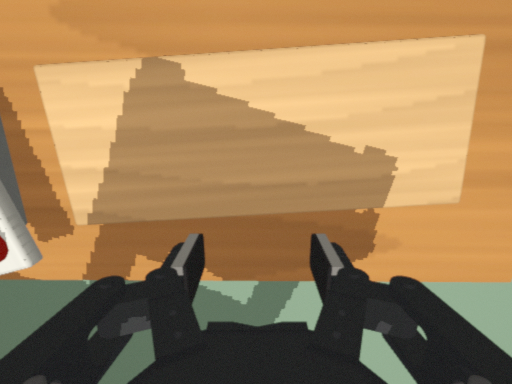

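Call:
servo_tool(
  targets=[
    [[0.6, 0, 0, 0, 0, 0, -0.4], [1.2, 0, 0, 0, 0, 0, -0.4], [1.6, 0, 0, 0, 0, 0, -0.4], [2.0, 0, 0, 0, 0, 0, -0.4], [2.4, 0, 0, 0, 0, 0, -0.4], [2.8, 0, 0, 0, 0, 0, -0.4], [3.2, 0, 0, 0, 0, 0, -0.4], [3.2, 0, 0, 0, 0, 0, -0.4]],
  ],
)

```text
time_s: 14.25
eef_pos: [0.5136, -0.0265, -0.0261]
tool_rot: [3.121, 0.354, 0.002]
force: [-0.7, -0.5, 0.2]
opening: 0.699
```

Run:
```python
from h import *
gj(-54,-35,-.026)
im=imaging.capture('wrist')[:,:,::-1]; cv2.imwrite('pics/w12.png',im)
```

```text
t 14.25 tcp [ 0.5136 -0.0265 -0.0261] ydir -77.07 zax [ 0.002 -0.    -1.   ] q [-0.13  0.5   1.9   0.    0.74  1.21] open 0.699 F [-0.7 -0.5  0.2]
-> shift cm [ 2.74 -0.05 -0.01] turn deg [ 0.03 -0.09  0.07]
tcp in jig mm [-81.4 -35.5]
```

View pics/w12.png

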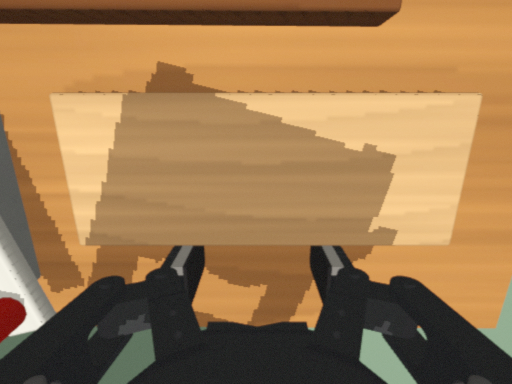

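The board is now parallel and moving with both fingers. Continuing the push.

Call:
servo_tool(
  targets=[
    [[0.5, 0, 0, 0, 0, 0, -0.4], [1.0, 0, 0, 0, 0, 0, -0.4], [1.5, 0, 0, 0, 0, 0, -0.4], [2.0, 0, 0, 0, 0, 0, -0.4], [2.4, 0, 0, 0, 0, 0, -0.4], [2.7, 0, 0, 0, 0, 0, -0.4], [2.8, 0, 0, 0, 0, 0, -0.4], [2.8, 0, 0, 0, 0, 0, -0.4]],
  ],
)

```text
time_s: 15.1
eef_pos: [0.5399, -0.0202, -0.0262]
tool_rot: [3.122, 0.354, 0.001]
force: [0.3, -0.1, 0.7]
opening: 0.701
```

Run:
```python
from h import *
gj(-51,-35,-.026)
im=imaging.capture('wrist')[:,:,::-1]; cv2.imwrite('pics/w13.png',im)
```

```text
t 15.1 tcp [ 0.5399 -0.0202 -0.0262] ydir -77.07 zax [ 0.001 -0.    -1.   ] q [-0.12  0.52  1.84  0.    0.78  1.23] open 0.701 F [ 0.3 -0.1  0.7]
-> shift cm [ 0.33 -0.02 -0.02] turn deg [ 0.01 -0.03  0.07]
tcp in jig mm [-54.3 -35.2]
```

View pics/w13.png

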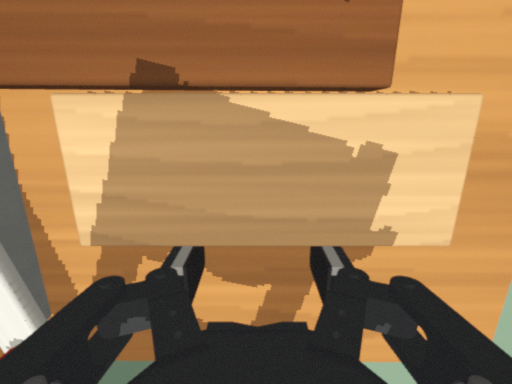

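Call:
servo_tool(
  targets=[
    [[0.2, 0, 0, 0, 0, 0, -0.4], [0.3, 0, 0, 0, 0, 0, -0.4], [0.4, 0, 0, 0, 0, 0, -0.4], [0.4, 0, 0, 0, 0, 0, -0.4], [0.4, 0, 0, 0, 0, 0, -0.4]],
  ],
)

```text
time_s: 15.65
eef_pos: [0.5417, -0.0196, -0.0263]
tool_rot: [-3.122, -0.354, 0.004]
force: [-3.9, -2.8, 3.3]
opening: 0.701
```

Run:
```python
from h import *
gj(-51,-35,-.026)
im=imaging.capture('wrist')[:,:,::-1]; cv2.imwrite('pics/w14.png',im)
```

```text
t 15.65 tcp [ 0.5417 -0.0196 -0.0263] ydir -77.07 zax [-0.003 -0.    -1.   ] q [-0.11  0.53  1.83 -0.    0.79  1.23] open 0.701 F [-3.9 -2.8  3.3]
-> shift cm [ 0.14 -0.   -0.03] turn deg [-0.02  0.16  0.07]
tcp in jig mm [-52.4 -35. ]
```

View pics/w14.png

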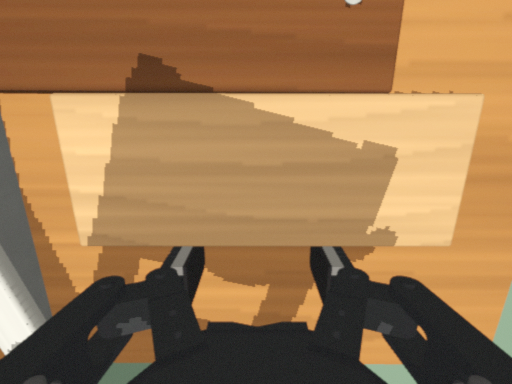

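The board is flush against the dark board with about 5 N of contact. Next I'll retreat, go round to its −y end, and shut the fingers.

Call:
servo_tool(
  targets=[
    [[-1, 0, 0, 0, 0, 0, -0.4], [-2, 0, 0, 0, 0, 0, -0.4], [-2, 0, -4, 0, 0, 0, -0.4], [-2, 0, -8, 0, 0, 0, 0], [0, 4, -8, 0, 0, 0, 1], [3, 8, -8, 0, 0, 0, 1], [4.7, 12, -8, 0, 0, 0, 1], [4.7, 12, -8, 0, 0, 0, 1], [4.7, 12, -8, 0, 0, 0, 1], [4.7, 12, -4, 0, 0, 0, 1], [4.7, 12, -2.5, 0, 0, 0, 1], [4.7, 12, -1.5, 0, 0, 0, 1], [4.7, 12, -1.0, 0, 0, 0, 1], [4.7, 12, -1.0, 0, 0, 0, 1]],
  ],
)

```text
time_s: 17.1
eef_pos: [0.6155, -0.1251, -0.0164]
tool_rot: [-3.121, -0.355, 0.001]
force: [0.4, -0.3, 0.4]
opening: 0.001
```

Run:
```python
from h import *
gj(-5,-130,-.017)
im=imaging.capture('wrist')[:,:,::-1]; cv2.imwrite('pics/w15.png',im)
im=imaging.capture('scene')[:,:,::-1]; cv2.imwrite('pics/s15.png',cv2.resize(im[150:300,160:320],None,fx=4,fy=4))
```

```text
t 17.1 tcp [ 0.6155 -0.1251 -0.0164] ydir -77.03 zax [-0.001  0.    -1.   ] q [-0.27  0.59  1.63  0.    0.92  1.08] open 0.001 F [ 0.4 -0.3  0.4]
-> shift cm [-0.1  -2.43  0.06] turn deg [-0.03  0.04  0.1 ]
tcp in jig mm [  -4.  -154.3]
```

View pics/w15.png

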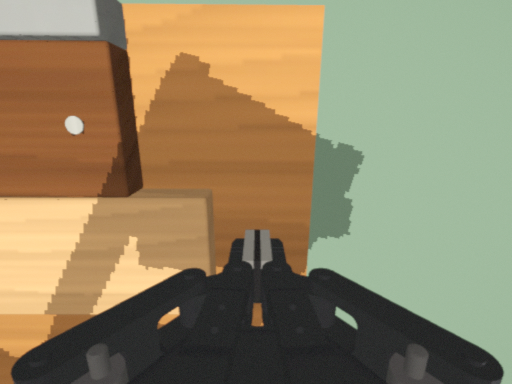

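View pics/s15.png

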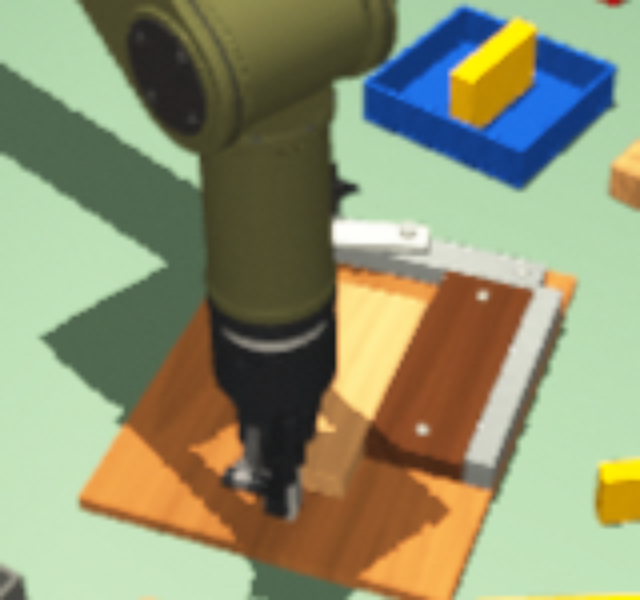

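Call:
servo_tool(
  targets=[
    [[0, -0.5, 0, 0, 0, 0, 1], [0, -1.0, 0, 0, 0, 0, 1], [0, -1.4, 0, 0, 0, 0, 1], [0, -1.8, 0, 0, 0, 0, 1], [0, -2.2, 0, 0, 0, 0, 1], [0, -2.6, 0, 0, 0, 0, 1], [0, -3.0, 0, 0, 0, 0, 1], [0, -3.4, 0, 0, 0, 0, 1], [0, -3.8, 0, 0, 0, 0, 1], [0, -4.2, 0, 0, 0, 0, 1], [0, -4.4, 0, 0, 0, 0, 1], [0, -4.4, 0, 0, 0, 0, 1]],
  ],
)

```text
time_s: 18.4
eef_pos: [0.6059, -0.0822, -0.0164]
tool_rot: [-3.121, -0.354, 0.001]
force: [-0.2, 0.6, -0.4]
opening: -0.005
```

Run:
```python
from h import *
gj(-5,-104,-.017)
im=imaging.capture('wrist')[:,:,::-1]; cv2.imwrite('pics/w16.png',im)
im=imaging.capture('top')[:,:,::-1]; cv2.imwrite('pics/t16.png',cv2.resize(im[140:250,230:360],None,fx=4.5,fy=4.5))
```

```text
t 18.4 tcp [ 0.6059 -0.0822 -0.0164] ydir -77.06 zax [-0.001  0.001 -1.   ] q [-0.2   0.58  1.67  0.    0.9   1.14] open -0.005 F [-0.2  0.6 -0.4]
-> shift cm [-0.12 -0.64  0.06] turn deg [-0.04  0.03  0.08]
tcp in jig mm [  -3.8 -110.4]
```

View pics/w16.png

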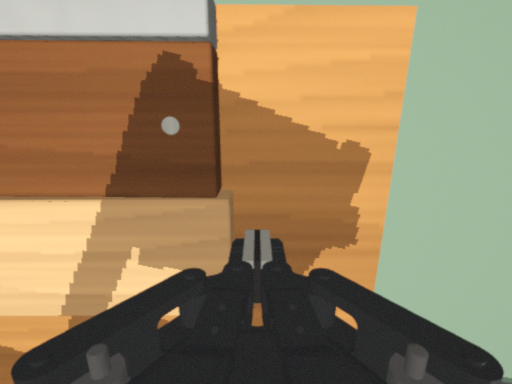

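View pics/t16.png

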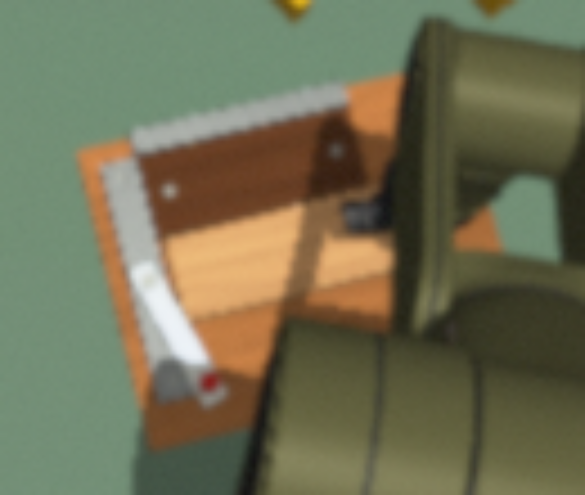

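The board end is about 5 mm short of alignment: its corner is at col 232 and the dark board's at 219. Pushing on until there's contact.

Call:
servo_tool(
  targets=[
    [[0, -0.3, 0, 0, 0, 0, 1], [0, -0.5, 0, 0, 0, 0, 1], [0, -0.6, 0, 0, 0, 0, 1], [0, -0.6, 0, 0, 0, 0, 1]],
  ],
)

```text
time_s: 18.9
eef_pos: [0.6046, -0.0768, -0.0163]
tool_rot: [-3.121, -0.354, 0.001]
force: [-0.7, -0.4, -0.0]
opening: -0.001
```

Run:
```python
from h import *
gj(-5,-104,-.017)
im=imaging.capture('wrist')[:,:,::-1]; cv2.imwrite('pics/w17.png',im)
```

```text
t 18.9 tcp [ 0.6046 -0.0768 -0.0163] ydir -77.06 zax [-0.001  0.    -1.   ] q [-0.2   0.58  1.67  0.    0.89  1.15] open -0.001 F [-0.7 -0.4 -0. ]
-> shift cm [-0.12 -0.08  0.07] turn deg [-0.02  0.03  0.07]
tcp in jig mm [  -3.8 -104.8]
```

View pics/w17.png

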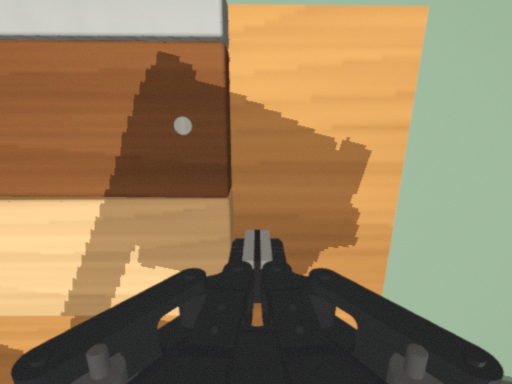

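Nearly home; one more small push until the force shows contact.

Call:
servo_tool(
  targets=[
    [[0, -0.1, 0, 0, 0, 0, 1], [0, -0.2, 0, 0, 0, 0, 1], [0, -0.3, 0, 0, 0, 0, 1], [0, -0.3, 0, 0, 0, 0, 1]],
  ],
)

```text
time_s: 19.35
eef_pos: [0.605, -0.0761, -0.0159]
tool_rot: [3.118, 0.355, 0.002]
force: [-0.2, -6.8, -0.8]
opening: -0.001
```

Run:
```python
from h import *
gj(-5,-104,-.017)
im=imaging.capture('wrist')[:,:,::-1]; cv2.imwrite('pics/w18.png',im)
```

```text
t 19.35 tcp [ 0.605  -0.0761 -0.0159] ydir -77.02 zax [ 0.001 -0.003 -1.   ] q [-0.19  0.57  1.67 -0.    0.89  1.15] open -0.001 F [-0.2 -6.8 -0.8]
-> shift cm [-0.17 -0.02  0.11] turn deg [ 0.18 -0.04  0.12]
tcp in jig mm [  -3.3 -104.2]
```

View pics/w18.png

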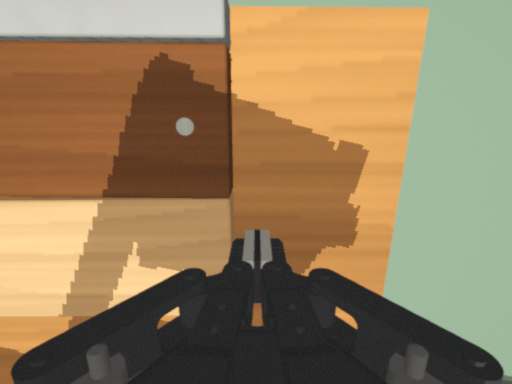

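The board is in contact with the stop at 6.8 N, and its end lines up with the dark board's end. I'll back off, then go above to check and re-press the long edge.

Call:
servo_tool(
  targets=[
    [[0, 0.8, 0, 0, 0, 0, 1], [0, 1.5, 0, 0, 0, 0, 1], [0, 1.5, -4, 0, 0, 0, 1], [0, 1.5, -9, 0, 0, 0, 0], [-3, -1, -9, 0, 0, 0, -0.4], [-6, -5, -9, 0, 0, 0, -0.4], [-7, -9, -9, 0, 0, 0, -0.4], [-7, -10.4, -9, 0, 0, 0, -0.4], [-7, -10.4, -9, 0, 0, 0, -0.4], [-7, -10.4, -9, 0, 0, 0, -0.4]],
  ],
)

```text
time_s: 20.4
eef_pos: [0.5143, 0.0112, 0.0742]
tool_rot: [3.121, 0.355, 0.003]
force: [1.2, -0.5, -0.1]
opening: 0.701
```

Run:
```python
from h import *
gj(-72,0,-.026)
c=imaging.calibration('wrist');np.savez('w19.npz',**c)
im=imaging.capture('wrist')[:,:,::-1]; cv2.imwrite('pics/w19.png',im)
```

```text
t 20.4 tcp [0.5143 0.0112 0.0742] ydir -77.01 zax [ 0.002 -0.001 -1.   ] q [-0.06  0.35  1.8  -0.    0.99  1.28] open 0.701 F [ 1.2 -0.5 -0.1]
-> shift cm [1.000e-02 1.000e-01 1.002e+01] turn deg [ 0.06 -0.11  0.12]
tcp in jig mm [-72.2   1.1]
```

View pics/w19.png

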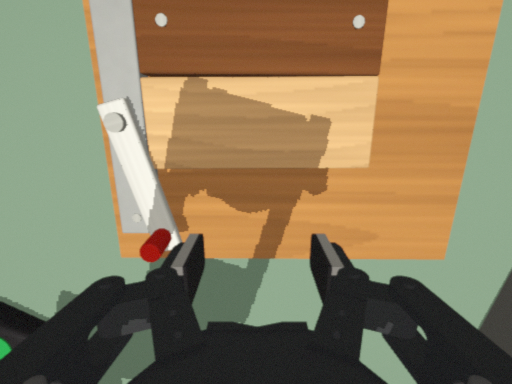

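The board looks flush along its whole length and at the stop. I'll press the long edge once more for certainty, descending behind it clear of the bar.

Call:
servo_tool(
  targets=[
    [[0, 0.1, 4, 0, 0, 0, -0.4], [0, 0.1, 8, 0, 0, 0, -0.4], [0, 0.1, 9.5, 0, 0, 0, -0.4], [0, 0.1, 10, 0, 0, 0, -0.4], [0, 0.1, 10, 0, 0, 0, -0.4], [0.5, 0.1, 10, 0, 0, 0, -0.4], [1.0, 0.1, 10, 0, 0, 0, -0.4], [1.5, 0.1, 10, 0, 0, 0, -0.4], [1.8, 0.1, 10, 0, 0, 0, -0.4], [2.0, 0.1, 10, 0, 0, 0, -0.4], [2.2, 0.1, 10, 0, 0, 0, -0.4], [2.2, 0.1, 10, 0, 0, 0, -0.4]],
  ],
)

```text
time_s: 21.65
eef_pos: [0.5337, 0.0156, -0.0263]
tool_rot: [-3.121, -0.354, 0.002]
force: [-1.3, 0.2, -0.2]
opening: 0.702
```

Run:
```python
from h import *
gj(-51,0,-.026)
im=imaging.capture('wrist')[:,:,::-1]; cv2.imwrite('pics/w20.png',im)
```

```text
t 21.65 tcp [ 0.5337  0.0156 -0.0263] ydir -77.06 zax [-0.001 -0.    -1.   ] q [-0.05  0.52  1.85 -0.    0.77  1.3 ] open 0.702 F [-1.3  0.2 -0.2]
-> shift cm [ 0.14  0.11 -0.03] turn deg [-0.02  0.08  0.08]
tcp in jig mm [-52.4   1.1]
```

View pics/w20.png

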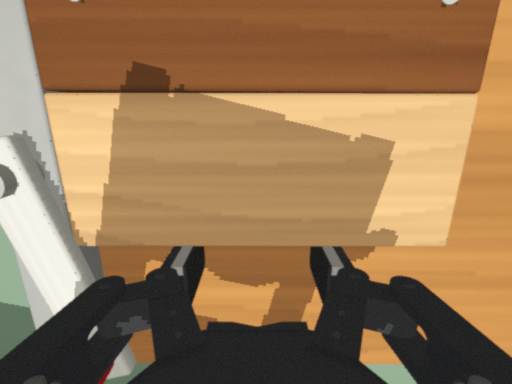

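The board is flush, with the TCP at the same place as before. Next I'll retreat, shut the fingers, and go behind the knob.

Call:
servo_tool(
  targets=[
    [[-1.2, 0, 0, 0, 0, 0, -0.4], [-2.5, 0, 0, 0, 0, 0, -0.4], [-2.5, 0, 0, 0, 0, 0, -0.4], [-2.5, 0, -4, 0, 0, 0, -0.4], [-2.5, 0, -8, 0, 0, 0, -0.4], [-2.5, 0, -12, 0, 0, 0, 1], [-3.5, -4, -12, 0, 0, 0, 1], [-4.5, -8, -12, 0, 0, 0, 1], [-4.7, -11.3, -12, 0, 0, 0, 1], [-4.7, -11.3, -12, 0, 0, 0, 1], [-4.7, -11.3, -12, 0, 0, 0, 1], [-4.7, -11.3, -12, 0, 0, 0, 1]],
  ],
)

```text
time_s: 22.9
eef_pos: [0.4638, 0.1145, 0.0939]
tool_rot: [3.121, 0.353, 0.001]
force: [0.3, -0.7, 0.8]
opening: 0.0
```

Run:
```python
from h import *
gj(-97,113,.018)
im=imaging.capture('wrist')[:,:,::-1]; cv2.imwrite('pics/w21.png',im)
```

```text
t 22.9 tcp [0.4638 0.1145 0.0939] ydir -77.08 zax [ 0.001 -0.    -1.   ] q [ 0.15  0.28  1.85 -0.    1.01  1.5 ] open 0.0 F [ 0.3 -0.7  0.8]
-> shift cm [ 0.15 -0.    7.59] turn deg [ 0.03 -0.03  0.06]
tcp in jig mm [-98.5 113. ]
```

View pics/w21.png

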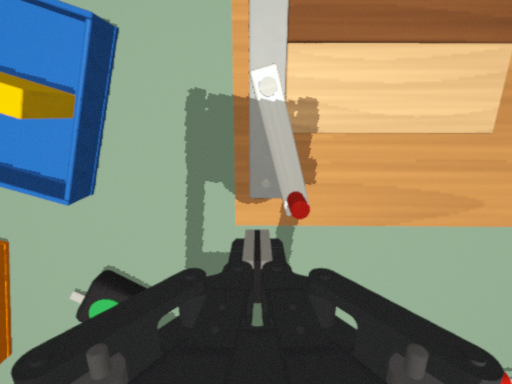

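The knob shows at (300,205), on the −y side of the fingers. Descending beside it.

Call:
servo_tool(
  targets=[
    [[0.1, 0, 3, 0, 0, 0, 1], [0.1, 0, 5.5, 0, 0, 0, 1], [0.1, 0, 7, 0, 0, 0, 1], [0.1, 0, 7.6, 0, 0, 0, 1], [0.1, 0, 7.6, 0, 0, 0, 1], [0.1, 0, 7.6, 0, 0, 0, 1]],
  ],
)

```text
time_s: 23.55
eef_pos: [0.4651, 0.1149, 0.0182]
tool_rot: [3.122, 0.352, 0.001]
force: [-0.8, 0.2, 0.6]
opening: 0.002
```

Run:
```python
from h import *
gj(-94,102,.018)
im=imaging.capture('wrist')[:,:,::-1]; cv2.imwrite('pics/w22.png',im)
im=imaging.capture('scene')[:,:,::-1]; cv2.imwrite('pics/s22.png',cv2.resize(im[150:300,160:320],None,fx=4,fy=4))
```

```text
t 23.55 tcp [0.4651 0.1149 0.0182] ydir -77.12 zax [ 0.001  0.    -1.   ] q [ 0.15  0.4   1.93 -0.    0.81  1.5 ] open 0.002 F [-0.8  0.2  0.6]
-> shift cm [0.32 1.12 0.02] turn deg [ 0.01 -0.04  0.02]
tcp in jig mm [-97.2 113.2]
```

View pics/w22.png

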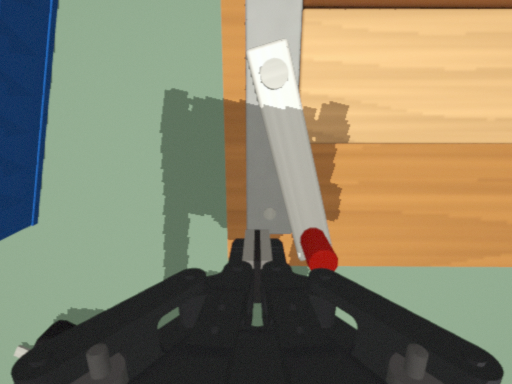

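View pics/s22.png

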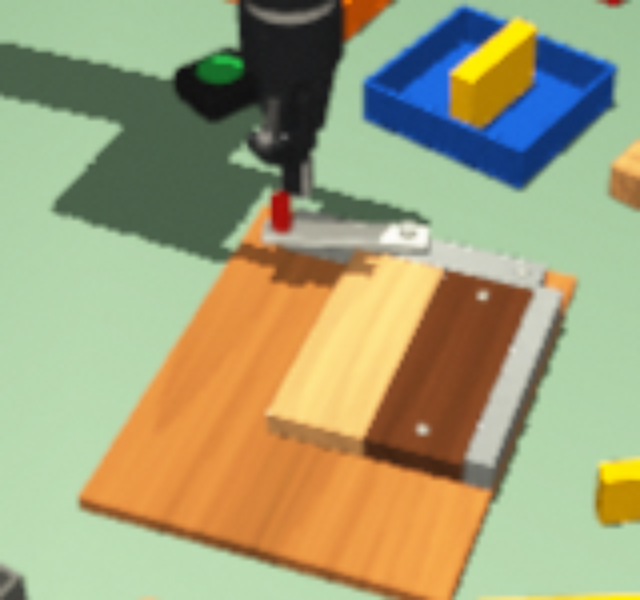

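Call:
servo_tool(
  targets=[
    [[0.2, 0.6, 0, 0, 0, 0, 1], [0.2, 1.2, 0, 0, 0, 0, 1], [0.1, 1.8, 0, 0, 0, 0, 1], [0.1, 2.4, 0, 0, 0, 0, 1], [0.3, 3.0, 0, 0, 0, 0, 1], [0.6, 3.6, 0, 0, 0, 0, 1], [1.0, 4.2, 0, 0, 0, 0, 1], [1.5, 4.8, 0, 0, 0, 0, 1], [2.0, 5.3, 0, 0, 0, 0, 1], [2.5, 5.8, 0, 0, 0, 0, 1], [2.5, 5.8, 0, 0, 0, 0, 1]],
  ],
)

```text
time_s: 24.75
eef_pos: [0.5033, 0.0639, 0.0178]
tool_rot: [3.121, 0.353, 0.002]
force: [0.3, -0.4, 1.0]
opening: -0.001
```

Run:
```python
from h import *
gj(-72,75,.018)
im=imaging.capture('wrist')[:,:,::-1]; cv2.imwrite('pics/w23.png',im)
im=imaging.capture('scene')[:,:,::-1]; cv2.imwrite('pics/s23.png',cv2.resize(im[150:300,160:320],None,fx=4,fy=4))
```

```text
t 24.75 tcp [0.5033 0.0639 0.0178] ydir -77.09 zax [ 0.002 -0.    -1.   ] q [ 0.04  0.42  1.87 -0.    0.84  1.39] open -0.001 F [ 0.3 -0.4  1. ]
-> shift cm [-0.07 -2.01 -0.02] turn deg [ 0.03 -0.09  0.04]
tcp in jig mm [-71.3  54.9]
```

View pics/w23.png

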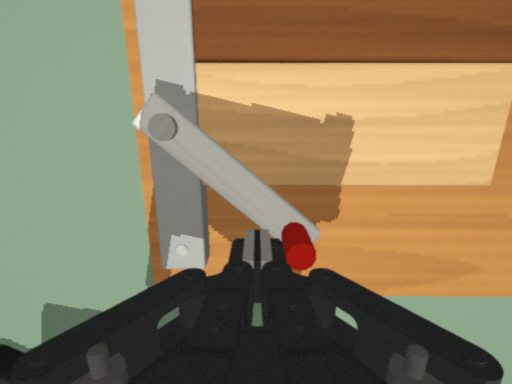

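View pics/s23.png

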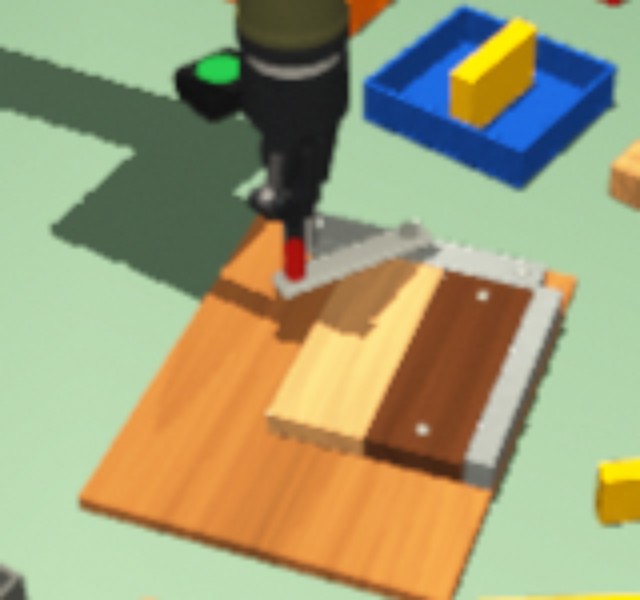

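Bar at about 0.67 rad. Next I'll reposition to the knob's −x side and push it toward +x.

Call:
servo_tool(
  targets=[
    [[-0.3, -1.0, 0, 0, 0, 0, 1], [-0.6, -1.8, 0, 0, 0, 0, 1], [-1.6, -1.4, 0, 0, 0, 0, 1], [-2.6, -0.7, 0, 0, 0, 0, 1], [-2.8, 0.8, 0, 0, 0, 0, 1], [-2.8, 2.0, 0, 0, 0, 0, 1], [-2.8, 2.7, 0, 0, 0, 0, 1], [-2.8, 2.7, 0, 0, 0, 0, 1], [-2.0, 2.7, 0, 0, 0, 0, 1], [-1.3, 2.8, 0, 0, 0, 0, 1], [-0.6, 2.9, 0, 0, 0, 0, 1], [0.2, 3.1, 0, 0, 0, 0, 1], [0.9, 3.5, 0, 0, 0, 0, 1], [1.6, 3.8, 0, 0, 0, 0, 1], [2.3, 4.1, 0, 0, 0, 0, 1], [3.0, 4.3, 0, 0, 0, 0, 1], [3.6, 4.4, 0, 0, 0, 0, 1], [4.0, 4.4, 0, 0, 0, 0, 1], [4.0, 4.4, 0, 0, 0, 0, 1]],
  ],
)

```text
time_s: 26.75
eef_pos: [0.5518, 0.0307, 0.018]
tool_rot: [-3.122, -0.354, -0.003]
force: [0.7, -0.3, 0.2]
opening: 0.001
```

Run:
```python
from h import *
gj(-24,11,.018)
im=imaging.capture('wrist')[:,:,::-1]; cv2.imwrite('pics/w24.png',im)
im=imaging.capture('scene')[:,:,::-1]; cv2.imwrite('pics/s24.png',cv2.resize(im[150:300,160:320],None,fx=4,fy=4))
```

```text
t 26.75 tcp [0.5518 0.0307 0.018 ] ydir -77.08 zax [ 0.002  0.    -1.   ] q [-0.02  0.47  1.77  0.    0.89  1.32] open 0.001 F [ 0.7 -0.3  0.2]
-> shift cm [0.74 0.08 0.  ] turn deg [ 0.01 -0.09  0.06]
tcp in jig mm [-31.4  11.8]
```

View pics/w24.png

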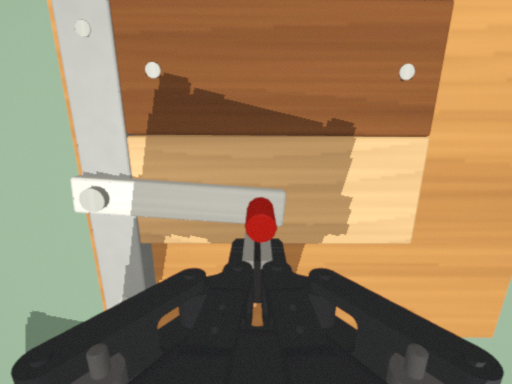

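View pics/s24.png

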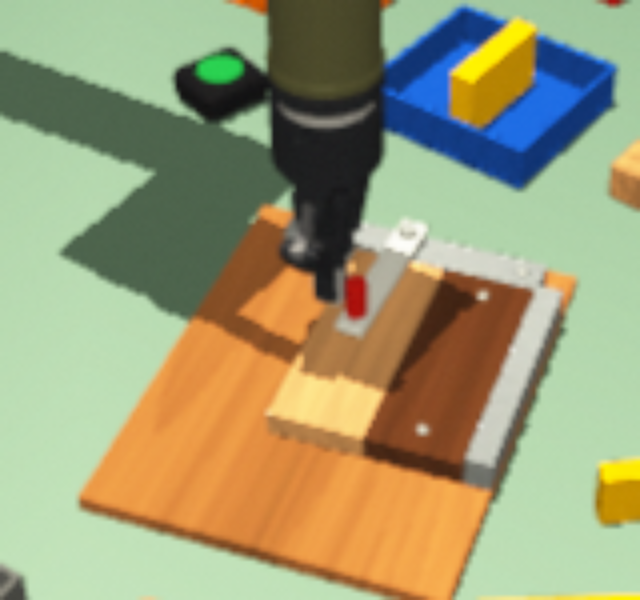

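The bar is nearly home. Pushing the rest of the way until the force rises.

Call:
servo_tool(
  targets=[
    [[0.3, 0.1, 0, 0, 0, 0, 1], [0.6, 0.1, 0, 0, 0, 0, 1], [0.8, 0.1, 0, 0, 0, 0, 1], [0.8, 0.1, 0, 0, 0, 0, 1]],
  ],
)

```text
time_s: 27.25
eef_pos: [0.5585, 0.0312, 0.0178]
tool_rot: [3.121, 0.354, -0.0]
force: [-0.9, -1.7, 0.4]
opening: -0.001
```

Run:
```python
from h import *
gj(-24,11,.018)
c=imaging.calibration('wrist');np.savez('w25.npz',**c)
im=imaging.capture('wrist')[:,:,::-1]; cv2.imwrite('pics/w25.png',im)
```

```text
t 27.25 tcp [0.5585 0.0312 0.0178] ydir -77.06 zax [-0. -0. -1.] q [-0.02  0.48  1.76 -0.    0.9   1.33] open -0.001 F [-0.9 -1.7  0.4]
-> shift cm [ 0.07 -0.02 -0.02] turn deg [0.   0.02 0.07]
tcp in jig mm [-24.7  10.8]
```

View pics/w25.png

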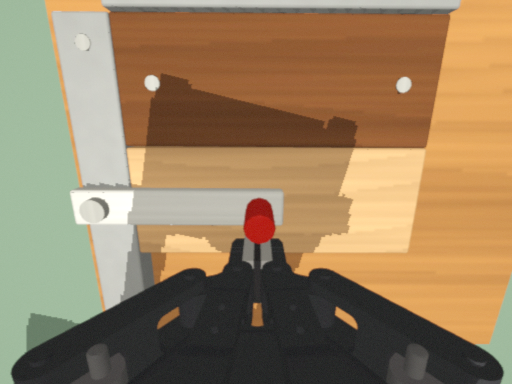

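Call:
servo_tool(
  targets=[
    [[0.15, 0, 0, 0, 0, 0, 1], [0.3, 0, 0, 0, 0, 0, 1], [0.3, 0, 0, 0, 0, 0, 1]],
  ],
)

```text
time_s: 27.6
eef_pos: [0.5584, 0.0313, 0.0176]
tool_rot: [3.121, 0.354, -0.008]
force: [-6.4, -3.6, 5.2]
opening: -0.001
```

Run:
```python
from h import *
gj(-24,11,.018)
```

```text
t 27.6 tcp [0.5584 0.0313 0.0176] ydir -77.04 zax [-0.005 -0.001 -1.   ] q [-0.02  0.48  1.75 -0.    0.91  1.33] open -0.001 F [-6.4 -3.6  5.2]
-> shift cm [ 0.08 -0.01 -0.04] turn deg [-0.01  0.31  0.09]
tcp in jig mm [-24.8  10.9]
```

The bar is against its stop: the force rose to about 7 N without movement. Backing off, rising, and checking.

Call:
servo_tool(
  targets=[
    [[-1, 0, 0, 0, 0, 0, 1], [-3, 0, 0, 0, 0, 0, 1], [-5, 0, 0, 0, 0, 0, 1], [-5, 0, -5, 0, 0, 0, 1], [-5, 0, -10, 0, 0, 0, 1], [-5, 0, -14, 0, 0, 0, 1], [-5, 0, -16, 0, 0, 0, 1], [-5, 0, -16, 0, 0, 0, 1], [-5, 0, -16, 0, 0, 0, 1]],
  ],
)

```text
time_s: 28.5
eef_pos: [0.5127, 0.0209, 0.1778]
tool_rot: [-3.121, -0.354, -0.002]
force: [-1.0, 0.0, -0.7]
opening: 0.001
```

Run:
```python
from h import *
gj(-24,11,.018)
c=imaging.calibration('wrist');np.savez('w26.npz',**c)
im=imaging.capture('wrist')[:,:,::-1]; cv2.imwrite('pics/w26.png',im)
im=imaging.capture('scene')[:,:,::-1]; cv2.imwrite('pics/s26.png',im);
```

```text
t 28.5 tcp [0.5127 0.0209 0.1778] ydir -77.07 zax [ 0.001  0.    -1.   ] q [-0.04  0.24  1.66  0.    1.24  1.3 ] open 0.001 F [-1.   0.  -0.7]
-> shift cm [ 4.75  0.   15.99] turn deg [ 0.   -0.08  0.07]
tcp in jig mm [-71.7  11. ]
```

View pics/w26.png

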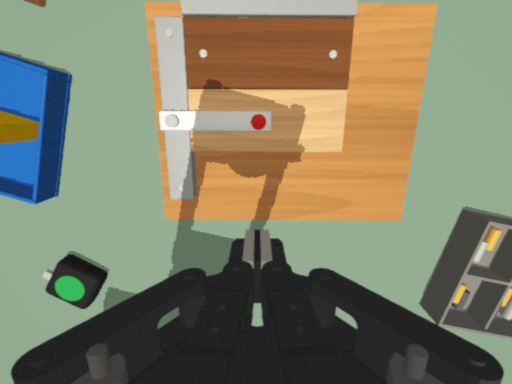

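View pics/s26.png

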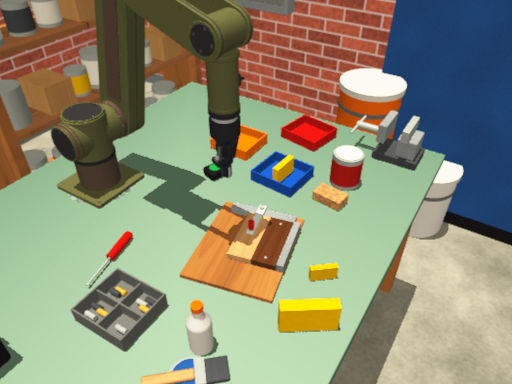

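Run:
```python
import cv2
a=cv2.imread('pics/w26.png')[0:230,140:440]; cv2.imwrite('pics/w26z.png',cv2.resize(a,None,fx=2.6,fy=2.6,interpolation=cv2.INTER_CUBIC))
```

View pics/w26z.png

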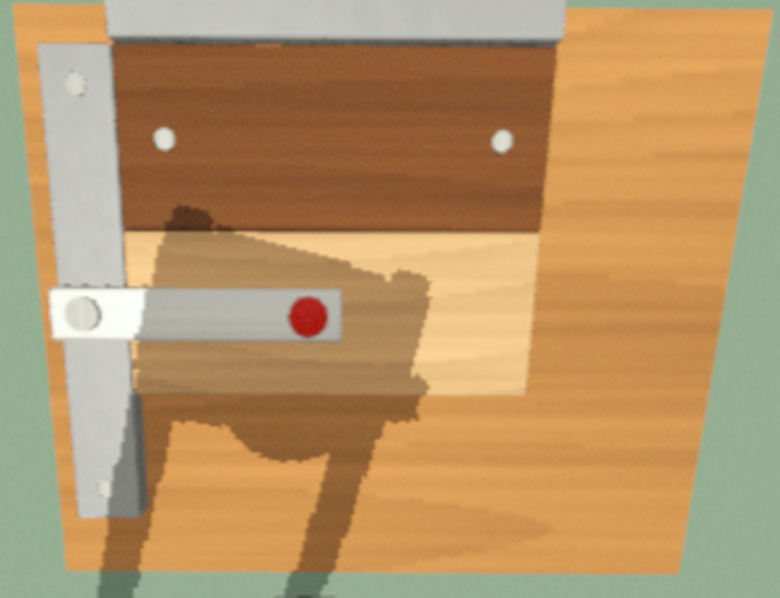

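The long edge shows no visible gap, both ends line up, and the bar lies straight across. Handing in.

Run:
```python
from station import ctrl
print(ctrl.hand_in()); print(ctrl.get_state()['time_s'])
```

```text
the job is handed in; nothing more can be done
None
the job is handed in; nothing more can be done
```

The spacer is in the blue tray, the pale board is flush against the dark board and up against the end stop, and the hold-down bar is home. I handed the job in at about 28.6 s; no verdict was given.

- **Board:** Pressing it against the dark board gave about 5 N, and against the stop about 7 N. The last pictures show no gap along the long edge, and its free end lines up with the dark board's.
- **Bar:** At the end of its travel the force rose to about 7 N without it moving. It looks straight across in the pictures.
- **Spacer and bystanders:** The spacer stands in the middle of the blue tray. The glue bottle, sanding block and screwdriver look unmoved in the final picture. I did not measure them or check the tape measure.
- **One disagreement:** The real fingertips sat about 36 mm higher than the reported TCP. My first grasp therefore closed above the spacer without touching it, and I corrected for the offset in every move after that.

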